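# Stir new polishing beads through the pot

## Task

Three new orange polishing beads lie in a clump in the steel pot: take the yellow-handled rod from its white stand and, with its tip down close to the pot's floor, stir in wide circles, starting at the side of the pot farthest from the robot and going anticlockwise as seen from above (far side, robot's left, near side, robot's right) for at least two full turns back to the far side. Keep stirring until the orange beads are no longer in one clump, with at least a bead's width of clear space between some two of them (other beads may lie in it). Then hang the rod upright in its stand again, fully down on its collar, with every bead still in the pot, the pot still standing in the middle of its pad and the other things on the bench left alone; touch the beads only with the rod.

Things in the scene. Friction and masses are not known exactly. Their poses are not given: they have to be found in the camera images.
- pad: Fixed round black rubber pad on the bench, 150 mm across, 4 mm thick; the pot stands on its middle. Origin: centre of its underside, on the bench. Its axes are the world's: +x away from the robot (the far side), +y to the robot's left. It does not move during the run.
- pot: Loose round steel pot, 0.7 kg, open at the top: 124 mm outside diameter, 60 mm high, straight walls 3 mm thick (inside radius 59 mm), flat floor 5 mm thick. Origin: centre of its underside, which is on top of the pad (4 mm above the bench), so that its inner floor is 9 mm and its rim 64 mm above the bench. Any yaw.
- stand: Fixed white plastic stand for the rod: an upright round tube on a 76 mm wide base disc; tube 40 mm outside, 28 mm inside, its top edge 90 mm above the bench. Origin: centre of the underside, on the bench, on the tube's axis.
- rod: Loose stirring rod, 0.1 kg, 146 mm long. Bottom up: steel rod 14 mm thick, rounded tip (0 to 80 mm); yellow round collar 44 mm wide (80 to 86 mm); yellow square handle 20 x 20 mm (86 to 146 mm). Origin: the tip; z runs up to the handle, x and y are square to its flat sides. It starts upright in the stand, collar on the tube's top edge, tip 10 mm above the bench.
- rod_grip (a point): Point on the rod's axis in its square handle, 120 mm above the tip: a good place to grip, across two flat sides.
- orange1: Orange hard polishing bead, a ball 22 mm across, 12 g, loose on the pot's floor. Origin: its centre. The nine beads lie in one layer; the three orange ones start side by side in one clump.
- orange2: Orange hard polishing bead, a ball 22 mm across, 12 g, loose on the pot's floor. Origin: its centre.
- orange3: Orange hard polishing bead, a ball 22 mm across, 12 g, loose on the pot's floor. Origin: its centre.
- grey1: Off-white hard polishing bead, a ball 22 mm across, 12 g, loose on the pot's floor. Origin: its centre.
- grey2: Off-white hard polishing bead, a ball 22 mm across, 12 g, loose on the pot's floor. Origin: its centre.
- grey3: Off-white hard polishing bead, a ball 22 mm across, 12 g, loose on the pot's floor. Origin: its centre.
- grey4: Off-white hard polishing bead, a ball 22 mm across, 12 g, loose on the pot's floor. Origin: its centre.
- grey5: Off-white hard polishing bead, a ball 22 mm across, 12 g, loose on the pot's floor. Origin: its centre.
- grey6: Off-white hard polishing bead, a ball 22 mm across, 12 g, loose on the pot's floor. Origin: its centre.
- board: Bystander: loose black circuit board, 62 x 46 x 4 mm, lying flat between the pot and the stand. Origin: centre of its underside. To be left alone.
- housing: Bystander: loose black open-topped plastic housing, 80 x 80 x 48 mm, beyond the work area. Origin: centre of its underside. To be left alone.
- screwdriver: Bystander: loose screwdriver, 170 mm long, lying at the robot's left. Origin: middle of its underside. To be left alone.

How it is judged:
On the way, in this order (a step that is already met when the one before it is completed fails the run):
1. Stirring starts: the held rod's tip, under 18 mm above the pot's floor, is at the far side: over 18 mm from the pad's middle that way and under 17 mm off to either side of that line (z of rod in the frame of pad below 0.027 m and contact force between the fingers and rod above 1 N and x of rod in the frame of pad above 0.018 m and y of rod in the frame of pad between -0.017 and 0.017 m and horizontal distance between rod and pot below 0.058 m).
2. First turn: the held rod's tip, under 18 mm above the pot's floor, is at the left side: over 18 mm from the pad's middle that way and under 17 mm off to either side of that line (z of rod in the frame of pad below 0.027 m and contact force between the fingers and rod above 1 N and y of rod in the frame of pad above 0.018 m and x of rod in the frame of pad between -0.017 and 0.017 m and horizontal distance between rod and pot below 0.058 m).
3. First turn: the held rod's tip, under 18 mm above the pot's floor, is at the near side: over 18 mm from the pad's middle that way and under 17 mm off to either side of that line (z of rod in the frame of pad below 0.027 m and contact force between the fingers and rod above 1 N and x of rod in the frame of pad below -0.018 m and y of rod in the frame of pad between -0.017 and 0.017 m and horizontal distance between rod and pot below 0.058 m).
4. First turn: the held rod's tip, under 18 mm above the pot's floor, is at the right side: over 18 mm from the pad's middle that way and under 17 mm off to either side of that line (z of rod in the frame of pad below 0.027 m and contact force between the fingers and rod above 1 N and y of rod in the frame of pad below -0.018 m and x of rod in the frame of pad between -0.017 and 0.017 m and horizontal distance between rod and pot below 0.058 m).
5. First turn: the held rod's tip, under 18 mm above the pot's floor, is at the far side: over 18 mm from the pad's middle that way and under 17 mm off to either side of that line (all of step 1).
6. Second turn: the held rod's tip, under 18 mm above the pot's floor, is at the left side: over 18 mm from the pad's middle that way and under 17 mm off to either side of that line (all of step 2).
7. Second turn: the held rod's tip, under 18 mm above the pot's floor, is at the near side: over 18 mm from the pad's middle that way and under 17 mm off to either side of that line (all of step 3).
8. Second turn: the held rod's tip, under 18 mm above the pot's floor, is at the right side: over 18 mm from the pad's middle that way and under 17 mm off to either side of that line (all of step 4).
9. Second turn: the held rod's tip, under 18 mm above the pot's floor, is at the far side: over 18 mm from the pad's middle that way and under 17 mm off to either side of that line (all of step 5).
At the end, for the whole second after the job is handed in: Two orange beads' centres over 42 mm apart; all nine beads at rest in the pot (within 56 mm of its axis); pot upright within 20 mm of the pad's middle; rod at rest in the stand, within 14 mm of its axis and 0.12 rad of upright, tip under 16 mm above the bench ((horizontal distance between orange1 and orange2 above 0.042 m or horizontal distance between any of orange1, orange2 and orange3 above 0.042 m) and horizontal distance between each of orange1, orange2, orange3, grey1, grey2, grey3, grey4, grey5, grey6 and pot below 0.056 m and linear speed of each of orange1, orange2, orange3, grey1, grey2, grey3, grey4, grey5, grey6, rod below 0.03 m/s and horizontal distance between pot and pad below 0.02 m and angle between pot's own z axis and vertical below 0.1 rad and height (world z) of pot below 0.012 m and horizontal distance between rod and stand below 0.014 m and angle between rod's own z axis and vertical below 0.12 rad and z of rod in the frame of stand below 0.016 m); the robot touches nothing.
It fails at once if a bead leaves the pot (horizontal distance between any of orange1, orange2, orange3, grey1, grey2, grey3, grey4, grey5, grey6 and pot above 0.068 m).
It fails at once if the pot is tipped by more than 0.3 rad (angle between pot's own z axis and vertical above 0.3 rad).
It fails at once if the gripper's fingers push the beads (more than 0.5 N) (contact force between the fingers and orange1 above 0.5 N or contact force between the fingers and orange2 above 0.5 N or contact force between the fingers and orange3 above 0.5 N or contact force between the fingers and grey1 above 0.5 N or contact force between the fingers and grey2 above 0.5 N or contact force between the fingers and grey3 above 0.5 N or contact force between the fingers and grey4 above 0.5 N or contact force between the fingers and grey5 above 0.5 N or contact force between the fingers and grey6 above 0.5 N).
It fails at once if the circuit board, the housing or the screwdriver is moved by more than 20 mm (distance of any of board, housing, screwdriver from where it was at the start of the episode above 0.02 m).
It also fails if it takes over 54 s, if anything falls off the work surface, if the arm or the gripper's body presses on something with over 40 N, if the wrist force passes 120 N, or if a joint passes its speed limit or range.

## Robot

A 7-joint arm with a two-finger parallel gripper is mounted at the origin on the work surface. World frame = base frame: x ahead of the robot, y to its left, z up, the work surface at z = 0. Lengths are in m, angles in rad, forces in N, time in s.
With the tool pointing down it reaches from about 0.35 to 0.9 m from the base axis. Payload 7.2 kg.
Tool frame: the origin (TCP) lies midway between the tips of the shut fingers; the grasp point (between the pads) lies 19 mm behind it (robot.hold_point_z is the distance from the TCP to the grasp point, in m); z points along the fingers, y is the direction in which the jaws open and shut (so a half turn about z gives the same grasp; the last joint's range is limited). The gripper opens to 88 mm and grips with 3 to 60 N. Pads are 20 mm wide; open, the fingers measure 115 mm over their backs; the gripper's body (75 mm by 178 mm) begins 61 mm behind the grasp point.
Start: joints at [-0.068, 0.411, -0.013, 1.596, 0.006, 1.134, -0.082], TCP at [0.625, -0, 0.223] pointing down, gripper open.
Joint ranges: [-2.95, 2.95], [-0.29, 1.99], [-1.47, 1.44], [0.14, 2.54], [-1.03, 4.17], [0.13, 1.85], [-2.86, 2.86]. Speed limits (rad/s): [2.39, 2.39, 3.01, 3.01, 3.14, 3.14, 3.14].

## Interface

Orientations are given as a unit quaternion [w, x, y, z].
In Python, from rig import get_obs, vision, robot gives the robot as it stands.
- The arm moves only by the tool drive_tool, never from a script. Its argument "moves" is a list of rows, each a list of 7 numbers: the shift along the tool's x, y, z in mm, then the turn, a rotation vector about the tool's x, y, z in rad, then the finger opening in mm, from 0 to 87.8. In form: [[x, y, z, rx, ry, rz, claw], ...]. A call has 1 to 5 rows; each row shifts and turns the pose as measured when the row begins, along the tool's axes as they then stand; what a row does not reach is not made up. A row lasts 1/10 s, in which the tool goes at most 50 mm and 8.59 degrees, less where a joint would pass 70% of its speed; a pose out of reach is approached as far as the arm can. A call with a gripper value outside its range is refused whole. The fingers move at their own pace and stop on an object; "force" is the grip in N (left out, the last holds). Time passes only in rows, so rows that do not move let the fingers close. It gives the time, the measured TCP pose, the force and the opening at its end, in the units of the state.
- get_obs(): the state, without advancing time (a new reading comes with each control period).
- vision.read_camera(name): name is "scene" or "side" or "wrist"; returns a dict with "frame" (400x640x3 uint8, red, green, blue), "intrinsics" (3x3 intrinsics, pixels), "extrinsics" (4x4, takes a point from camera to world coordinates). Camera axes: x right, y down, z forward; pixel columns grow to the right and rows downward; lengths in m; the calibration is good to about 2 mm. The wrist camera is an equidistant fisheye: a pixel r from the principal point sees the ray r / f radians off the axis. A picture is of the moment at which its call begins. There is no depth.
- robot.job_done(): hands the job in, once; it reports no verdict.
Trained networks look in the newest picture that a camera, given by its name, has taken for a name from the list of things; names that differ only in an ending like _2 or _b are one class to them, and where a whole thing is asked for, a point or a joint stands for the part that bears it (a point fixed in the world has none). Each returns a list of dicts, best first, with "p" (0 to 1); they miss things now and then, are a little off and sometimes report something else, mostly with a low value. They report only what shows in the picture. A call takes as long as a camera call.
- vision.trace(camera, target): "region" (400x640 bool, what is visible of it) and "xy" ([column, row] in pixels, amid what is visible of it).
The state is a dict: "t": time; "joint_positions": joint angles; "joint_vel": joint speeds; "effort": joint torques, N m; "ee_pos": TCP position; "tcp_rot": TCP orientation; "contact_force": force on the tool from outside, world axes, zero at the start; "moment": the same for the moment, N m; "width": finger opening in m.
Only numpy, scipy, OpenCV 4.12 (cv2) and the standard library are available. Lean on these libraries where they do the work, as an engineer would, in place of code of your own. Each camera call takes 0.05 s, during which the arm holds its last target. There are 200 camera calls.

## Working session

There is one attempt and no reset: what is moved stays moved. The work goes in short steps, Python scripts to look and compute and a tool call to move; the robot and the scene stay as the last step left them, time stands still between calls to the robot, and variables do not carry over. Pictures are saved under pics/ and viewed, about 8 in all and at most 12, crops included, and the job is handed in when it is done.

Besides the shell and the picture viewer there is one more tool, called after "Call:" as name(argument=value, ...), one argument or row to a line, values as JSON. drive_tool: Moves the arm, as the interface text tells. Its arguments: {"type":"object","properties":{"moves":{"type":"array","items":{"type":"array","items":{"type":"number"}}},"force":{"type":"number"}},"required":["moves"]}

```bash
mkdir -p pics; ls; cat > h.py <<'E'
import numpy as np, cv2
from rig import get_obs, vision, robot
def ray(c,uv):
    K=c["intrinsics"];E=c["extrinsics"]
    d=np.linalg.inv(K)@np.array([uv[0],uv[1],1.]); d=E[:3,:3]@d
    return E[:3,3],d
def at_z(c,uv,z):
    o,d=ray(c,uv); return o+d*(z-o[2])/d[2]
def proj(c,p):
    E=c["extrinsics"];q=E[:3,:3].T@(np.array(p)-E[:3,3]);q=c["intrinsics"]@q;return q[:2]/q[2]
def tri(cs,uvs):
    A=np.zeros((3,3));b=np.zeros(3)
    for c,uv in zip(cs,uvs):
        o,d=ray(c,uv);d=d/np.linalg.norm(d);M=np.eye(3)-np.outer(d,d);A+=M;b+=M@o
    return np.linalg.solve(A,b)
E
python3 - <<'E'
from h import *
o=get_obs();print(o["t"],o["ee_pos"],o["tcp_rot"],o["width"],robot.hold_point_z)
for n in("scene","side"):
    c=vision.read_camera(n);f=c["frame"];cv2.imwrite(f"pics/{n}0.png",f[:,:,::-1])
    print(n,c["extrinsics"].round(3).tolist(),c["intrinsics"].round(0).tolist())
    for t in["pad","pot","stand","rod","rod_grip","orange1","board"]:
        r=vision.trace(n,t)
        for k in r[:3]:
            ys,xs=np.where(k["region"]);print(t,round(k["p"],2),np.round(k["xy"]),xs.min(),xs.max(),ys.min(),ys.max())
E
```

```text
pics
0.0 [ 6.24513776e-01 -5.87468189e-05  2.21833060e-01] [-5.09493534e-04  7.07108443e-01  7.07104683e-01 -5.97465818e-04] 0.08760768488734233 0.0187
scene [[0.125, 0.659, -0.742, 1.335], [0.992, -0.078, 0.098, -0.037], [0.006, -0.748, -0.664, 0.771], [0.0, 0.0, 0.0, 1.0]] [[440.0, 0.0, 322.0], [0.0, 440.0, 208.0], [0.0, 0.0, 1.0]]
pad 0.62 [370. 247.] 344 403 221 253
pot 0.98 [374. 221.] 349 402 195 247
stand 0.71 [376. 220.] 369 376 215 222
stand 0.61 [240. 222.] 225 254 200 234
rod 0.84 [234. 189.] 226 244 172 202
rod_grip 0.27 [385. 223.] 383 391 217 225
orange1 0.49 [380. 224.] 376 384 221 229
board 0.65 [293. 223.] 286 303 216 232
side [[-0.847, -0.365, 0.387, 0.311], [-0.532, 0.603, -0.595, 0.558], [-0.016, -0.71, -0.704, 0.658], [0.0, 0.0, 0.0, 1.0]] [[412.0, 0.0, 322.0], [0.0, 412.0, 200.0], [0.0, 0.0, 1.0]]
pad 0.6 [315. 305.] 272 350 264 312
pot 0.72 [312. 265.] 275 345 231 304
stand 0.65 [412. 183.] 397 430 162 201
rod_grip 0.61 [421. 149.] 410 429 132 163
rod_grip 0.59 [258. 354.] 240 283 327 399
rod_grip 0.22 [309. 264.] 275 344 231 304
orange1 0.4 [291. 280.] 289 298 277 283
board 0.95 [379. 223.] 362 396 211 235
```

```bash
python3 - <<'E'
import cv2,numpy as np
a=cv2.imread("pics/scene0.png")[150:290,200:440];b=cv2.imread("pics/side0.png")[110:330,230:450]
a=cv2.resize(a,None,fx=3.3,fy=2.1*3.3/2.1,interpolation=2)[:290*2]
b=cv2.resize(b,(600,600),interpolation=2)
cv2.imwrite("pics/a.png",a);cv2.imwrite("pics/b.png",b)
E
```

```text
(no output)
```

View pics/a.png

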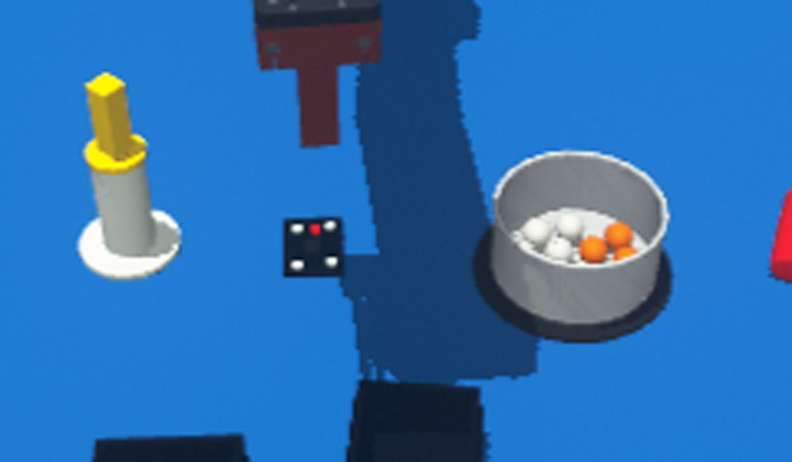

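View pics/b.png

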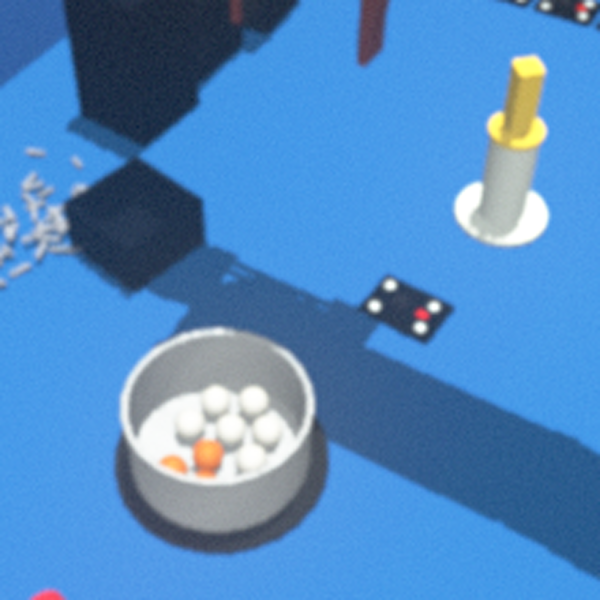

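```bash
cat >> h.py <<'E'
from scipy.optimize import minimize
_t=np.linspace(0,2*np.pi,48,endpoint=False)
def cyl(x,y,r,z0,z1):
    return np.array([[x+r*np.cos(a),y+r*np.sin(a),z] for z in(z0,z1) for a in _t])
def box(x,y,yaw,h,z0,z1):
    return np.array([[x+h*2**.5*np.cos(yaw+np.pi/4+k*np.pi/2),y+h*2**.5*np.sin(yaw+np.pi/4+k*np.pi/2),z] for z in(z0,z1) for k in range(4)])
S=8
def hullmask(c,parts,shape=(400,640)):
    m=np.zeros((shape[0],shape[1]),np.uint8)
    m=cv2.resize(m,None,fx=4,fy=4,interpolation=0)
    for P in parts:
        q=np.array([proj(c,p) for p in P])*4+1.5
        cv2.fillConvexPoly(m,cv2.convexHull(np.round(q*16).astype(np.int32)),255,shift=4)
    return cv2.resize(m,(shape[1],shape[0]),interpolation=cv2.INTER_AREA)/255.
def fit(cs,masks,parts,x0,steps):
    def cost(v):
        return sum(np.abs(hullmask(c,parts(v))-m).sum() for c,m in zip(cs,masks))
    sim=np.array([x0]+[np.array(x0)+np.eye(len(x0))[i]*steps[i] for i in range(len(x0))])
    r=minimize(cost,x0,method="Nelder-Mead",options=dict(initial_simplex=sim,xatol=2e-4,fatol=.5,maxiter=150))
    return r.x,r.fun
def yellow(f):
    h=cv2.cvtColor(f,cv2.COLOR_RGB2HSV);return ((h[...,0]>22)&(h[...,0]<34)&(h[...,1]>120)&(h[...,2]>70)).astype(float)
E
python3 - <<'E'
from h import *
cs=[];pm=[];ym=[]
for n in("scene","side"):
    c=vision.read_camera(n);cs.append(c);pm.append(vision.trace(n,"pot")[0]["region"].astype(float))
    y=yellow(c["frame"]);k,l,s,_=cv2.connectedComponentsWithStats(y.astype(np.uint8));i=1+s[1:,4].argmax();ym.append((l==i)*1.);print(n,s[i])
p0=at_z(cs[0],(374,221),.034);r0=at_z(cs[0],(234,189),.12);print(p0,r0)
for sel in([0],[1],[0,1]):
    print("pot",sel,*fit([cs[i] for i in sel],[pm[i] for i in sel],lambda v:[cyl(*v,.062,.004,.064)],p0[:2],[.02,.02]))
    print("rod",sel,*[fit([cs[i] for i in sel],[ym[i] for i in sel],lambda v:[cyl(v[0],v[1],.022,.09,.096),box(v[0],v[1],v[2],.01,.096,.156)],[*r0[:2],q],[.02,.02,.3]) for q in(0,.6,1.2)])
for n,z in(("board",.004),("housing",.024),("screwdriver",.01)):
    for c,k in zip(cs,("scene","side")):
        for r in vision.trace(k,n)[:1]: print(n,k,round(r["p"],2),at_z(c,r["xy"],z).round(3))
E
```

```text
scene [   0  283   63  101 2457]
side [372  44  44  50 623]
[0.57547454 0.19085188 0.034     ] [ 0.51884678 -0.13720564  0.12      ]
pot [0] [0.574529   0.19256992] 370.6431372549019
rod [0] (array([-1.538931  ,  0.31909066, -0.23333333]), np.float64(2457.0)) (array([-1.07308738,  0.67546926, -2.11481481]), np.float64(2457.0)) (array([-1.23460544,  0.89967593,  4.01042524]), np.float64(2457.0))
pot [1] [0.58112364 0.18886026] 877.0156862745098
rod [1] (array([ 0.6831226 , -0.45391123,  1.05594089]), np.float64(401.18039215686275)) (array([ 0.68167867, -0.45639772,  0.43789104]), np.float64(420.81176470588235)) (array([ 0.68287456, -0.4540483 ,  2.63338964]), np.float64(400.6235294117647))
pot [0, 1] [0.5808952  0.18935528] 1433.4117647058822
rod [0, 1] (array([ 0.48953864, -0.29647708,  0.25368955]), np.float64(3872.6666666666665)) (array([ 0.03334838, -0.97208676, -0.35915638]), np.float64(3080.0)) (array([ 0.4853678 , -0.42258962,  1.97473125]), np.float64(3867.8039215686276))
board scene 0.57 [ 0.529 -0.006  0.004]
board side 0.81 [ 0.528 -0.005  0.004]
housing scene 0.94 [0.753 0.053 0.024]
housing side 0.83 [0.746 0.055 0.024]
screwdriver scene 0.18 [0.555 0.203 0.01 ]
screwdriver side 0.83 [0.562 0.366 0.01 ]
```

```bash
python3 - <<'E'
from h import *
cs=[];pm=[];ym=[]
win={"scene":(222,168,250,206),"side":(404,126,436,168)}
for n in("scene","side"):
    c=vision.read_camera(n);cs.append(c)
    g=max(vision.trace(n,"pot")[:2],key=lambda r:r["p"])["region"].astype(np.uint8)
    k,l,s,_=cv2.connectedComponentsWithStats(g);g=(l==1+s[1:,4].argmax()).astype(np.uint8)
    q=np.argwhere(g)[:,::-1].astype(np.int32);m=np.zeros_like(g);cv2.fillConvexPoly(m,cv2.convexHull(q),1);pm.append(m*1.)
    y=yellow(c["frame"]);w=np.zeros_like(y);a=win[n];w[a[1]:a[3],a[0]:a[2]]=1;ym.append(y*w);print(n,ym[-1].sum(),m.sum())
for sel in([0],[1],[0,1]):
    print("pot",sel,*fit([cs[i] for i in sel],[pm[i] for i in sel],lambda v:[cyl(*v,.062,.004,.064)],[.575,.19],[.02,.02]))
    print("rod",sel,*[fit([cs[i] for i in sel],[ym[i] for i in sel],lambda v:[cyl(v[0],v[1],.022,.09,.096),box(v[0],v[1],v[2],.01,.096,.156)],[.519,-.137,q],[.02,.02,.3]) for q in(0,.5,1.)])
E
```

```text
scene 360.0 2394
side 343.0 4245
pot [0] [0.57421154 0.19318143] 87.01960784313724
rod [0] (array([ 0.51047465, -0.13942615,  0.28082784]), np.float64(38.298039215686266)) (array([ 0.51042123, -0.13954942,  0.26686735]), np.float64(37.98039215686275)) (array([ 0.5102589 , -0.13935542,  1.55962245]), np.float64(39.02745098039215))
pot [1] [0.58119696 0.18926992] 90.12549019607843
rod [1] (array([ 0.5135395 , -0.14329075,  0.29258915]), np.float64(118.7764705882353)) (array([ 0.51300382, -0.14357369,  0.27020765]), np.float64(118.84313725490196)) (array([ 0.51248254, -0.14284533,  1.85525031]), np.float64(118.14901960784313))
pot [0, 1] [0.5809107  0.18952852] 342.8666666666667
rod [0, 1] (array([ 0.51162485, -0.13948459,  0.27014349]), np.float64(160.94509803921568)) (array([ 0.51125578, -0.13942472,  0.27980622]), np.float64(161.74901960784314)) (array([ 0.5114537 , -0.1394095 ,  1.85856721]), np.float64(161.51372549019607))
```

Call:
drive_tool(
  moves=[
    [-35,-28,0,0,0,0,87],
    [-35,-28,0,0,0,0,87],
    [-35,-28,0,0,0,0,87],
    [-36,-29,0,0,0,0,87],
    [0,0,0,0,0,-0.14,87],
  ],
  force=30,
)

```text
t: 2.0
ee_pos: [0.5088, -0.1439, 0.2215]
tcp_rot: [-0.0, 0.654, 0.757, 0.0]
contact_force: [-0.0, 0.1, -0.9]
width: 0.0868
```

Call:
drive_tool(
  moves=[
    [0,0,0,0,0,-0.13,87],
    [0,0,0,0,0,0,87],
  ],
)

```text
t: 2.2
ee_pos: [0.5077, -0.1459, 0.2222]
tcp_rot: [0.0, 0.602, 0.799, 0.0]
contact_force: [-0.4, -0.3, -0.1]
width: 0.087
```

```bash
cat >> h.py <<'E'
from scipy.spatial.transform import Rotation as R
def totool(dw):
    o=get_obs();q=o["tcp_rot"];return R.from_quat([q[1],q[2],q[3],q[0]]).inv().apply(dw)*1000
def rot():
    q=get_obs()["tcp_rot"];return R.from_quat([q[1],q[2],q[3],q[0]]).as_matrix()
def wproj(c,p):
    E=c["extrinsics"];K=c["intrinsics"];q=E[:3,:3].T@(np.array(p)-E[:3,3]);th=np.arctan2(np.hypot(q[0],q[1]),q[2]);n=np.hypot(q[0],q[1])+1e-9
    return np.array([K[0,2]+K[0,0]*th*q[0]/n,K[1,2]+K[1,1]*th*q[1]/n])
def wat_z(c,uv,z):
    K=c["intrinsics"];E=c["extrinsics"];a=np.array([(uv[0]-K[0,2])/K[0,0],(uv[1]-K[1,2])/K[1,1]]);th=np.hypot(*a);n=th+1e-9
    d=E[:3,:3]@np.array([np.sin(th)*a[0]/n,np.sin(th)*a[1]/n,np.cos(th)]);o=E[:3,3];return o+d*(z-o[2])/d[2]
E
python3 - <<'E'
from h import *
o=get_obs();print(o["t"],o["ee_pos"],rot().round(3).tolist())
c=vision.read_camera("wrist");f=c["frame"].copy()
print(c["extrinsics"].round(3).tolist(),c["intrinsics"].round(1).tolist())
y=yellow(f);k,l,s,ce=cv2.connectedComponentsWithStats(y.astype(np.uint8));print(s[1:][s[1:,4]>100],ce[1:][s[1:,4]>100])
for yaw,col in((.28,(255,0,0)),):
    for p in box(.511,-.141,yaw,.01,.096,.156): cv2.circle(f,tuple(int(v) for v in wproj(c,p).round()),2,col,-1)
for p in cyl(.511,-.141,.022,.096,.0961): cv2.circle(f,tuple(int(v) for v in wproj(c,p).round()),1,(255,0,255),-1)
cv2.imwrite("pics/w1.png",f[:,:,::-1])
E
```

```text
2.2 [ 0.50769642 -0.14589032  0.22217732] [[-0.275, 0.961, 0.001], [0.961, 0.275, 0.0], [-0.0, 0.001, -1.0]]
[[0.961, 0.264, 0.077, 0.487], [0.275, -0.924, -0.266, -0.073], [0.001, 0.277, -0.961, 0.384], [0.0, 0.0, 0.0, 1.0]] [[309.7, 0.0, 314.4], [0.0, 309.7, 199.1], [0.0, 0.0, 1.0]]
[] []
```

View pics/w1.png

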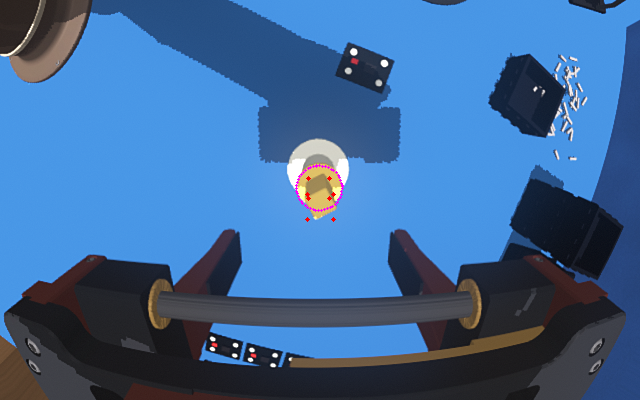

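```bash
python3 - <<'E'
from h import *
import h
f=vision.read_camera("wrist");c=f;f=f["frame"]
cr=f[150:240,270:370]
hs=cv2.cvtColor(f,cv2.COLOR_RGB2HSV)
m=((hs[...,0]>8)&(hs[...,0]<40)&(hs[...,1]>60));w=np.zeros_like(m);w[160:235,280:360]=1;m=(m&w)*1.
print(m.sum())
h.proj=wproj
for q in(-.5,-.25,0.05,.3,.55,.8):
    v,e=fit([c],[m],lambda v:[cyl(v[0],v[1],.022,.09,.096),box(v[0],v[1],v[2],.01,.096,.156)],[.511,-.141,q],[.006,.006,.15]);print(v.round(4),(v[2]%(np.pi/2)).round(3),e.round(1))
out=np.hstack([cv2.resize(cr,None,fx=4,fy=4,interpolation=2),cv2.cvtColor(cv2.resize((m[150:240,270:370]*255).astype(np.uint8),None,fx=4,fy=4,interpolation=0),cv2.COLOR_GRAY2RGB)])
cv2.imwrite("pics/w2.png",out[:,:,::-1])
E
```

```text
1800.0
[ 0.5103 -0.1384 -0.899 ] 0.672 132.1
[ 0.5108 -0.1387 -0.2011] 1.37 189.7
[ 0.5106 -0.1387  0.6445] 0.645 133.3
[ 0.5107 -0.1387  0.6178] 0.618 133.5
[ 0.5102 -0.1385  0.697 ] 0.697 132.1
[ 0.5103 -0.1386  0.8062] 0.806 135.9
```

View pics/w2.png

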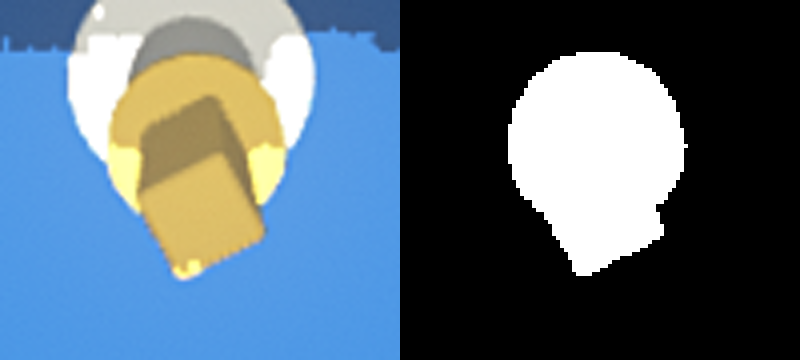

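```bash
python3 - <<'E'
from h import *
c=vision.read_camera("wrist")
P=[wat_z(c,(270+(u-1.5)/4,150+(v-1.5)/4),.156)[:2] for u,v in((138,193),(222,153),(265,232),(187,277))]
P=np.array(P);print(P.mean(0))
for i in range(4):
    d=P[(i+1)%4]-P[i];print(np.hypot(*d).round(4),(np.arctan2(d[1],d[0])%(np.pi/2)).round(3))
E
```

```text
[ 0.51097864 -0.13720198]
0.0178 0.732
0.0178 0.769
0.0176 0.823
0.0195 0.778
```

Call:
drive_tool(
  moves=[
    [0,0,0,0,0,-0.125,87],
    [0,0,0,0,0,-0.125,87],
    [0,0,0,0,0,-0.125,87],
    [0,0,0,0,0,-0.125,87],
    [0,0,0,0,0,0,87],
  ],
)

```text
t: 2.85
ee_pos: [0.5101, -0.1413, 0.2213]
tcp_rot: [0.0, 0.383, 0.924, 0.001]
contact_force: [0.2, -0.1, -0.2]
width: 0.0871
```

```bash
python3 - <<'E'
from h import *
o=get_obs();r=rot();print(o["ee_pos"],np.arctan2(r[1,1],r[0,1]),totool(np.array([.5107,-.138,.111])-o["ee_pos"]),r.round(3))
E
```

```text
[ 0.51009276 -0.14125832  0.22132076] 0.7851506943443355 [  1.79670582   2.54205892 110.32662798] [[-0.707  0.707  0.001]
 [ 0.707  0.707  0.002]
 [ 0.001  0.002 -1.   ]]
```

Now align and descend, then close.

Call:
drive_tool(
  moves=[
    [2,2.5,30,0,0,0,87],
    [0,0,40,0,0,0,87],
    [0,0,38,0,0,0,60],
    [0,0,0,0,0,0,40],
    [0,0,0,0,0,0,40],
  ],
)

```text
t: 3.35
ee_pos: [0.514, -0.1361, 0.1125]
tcp_rot: [0.002, 0.393, 0.919, 0.002]
contact_force: [1.2, -0.6, 1.2]
width: 0.0661
```

```bash
python3 - <<'E'
from h import *
o=get_obs();print(o["ee_pos"],totool(np.array([.5107,-.138,.111])-o["ee_pos"]),o["width"])
E
```

```text
[ 0.51397945 -0.13612713  0.11247197] [ 0.91483357 -3.672295    1.45135839] 0.06607803042048899
```

Call:
drive_tool(
  moves=[
    [0.5,-3.5,1,0,0,0,40],
    [0,0,0,0,0,0,25],
    [0,0,0,0,0,0,15],
    [0,0,0,0,0,0,15],
    [0,0,0,0,0,0,15],
  ],
  force=35,
)

```text
t: 3.85
ee_pos: [0.5144, -0.139, 0.1176]
tcp_rot: [0.007, 0.395, 0.919, 0.003]
contact_force: [0.5, 0.4, 0.5]
width: 0.0263
```

Call:
drive_tool(
  moves=[
    [0,0,0,0,0,0,15],
    [0,0,0,0,0,0,15],
  ],
)

```text
t: 4.05
ee_pos: [0.5145, -0.1392, 0.1181]
tcp_rot: [0.007, 0.395, 0.918, 0.003]
contact_force: [-0.6, 0.6, -1.1]
width: 0.0199
```

Call:
drive_tool(
  moves=[
    [0,0,-15,0,0,0,15],
    [0,0,-35,0,0,0,15],
    [0,0,-40,0,0,0,15],
    [0,0,-15,0,0,0,15],
    [0,0,0,0,0,0,15],
  ],
)

```text
t: 4.55
ee_pos: [0.5115, -0.1386, 0.2248]
tcp_rot: [0.004, 0.395, 0.919, 0.002]
contact_force: [0.4, -0.4, -1.5]
width: 0.0198
```

```bash
python3 - <<'E'
from h import *
o=get_obs();r=rot();print(o["ee_pos"],r.round(3).tolist(),totool(np.array([.605,.191,.225])-o["ee_pos"]),o["width"])
c=vision.read_camera("side");cv2.imwrite("pics/s2.png",cv2.resize(c["frame"][60:220,360:480],None,fx=3.5,fy=3.5)[:,:,::-1])
E
```

```text
[ 0.51147127 -0.13863881  0.22482699] [[-0.687, 0.726, 0.01], [0.726, 0.687, 0.0], [-0.007, 0.008, -1.0]] [175.12837781 294.51422816   0.90583634] 0.019802095042523275
```

View pics/s2.png

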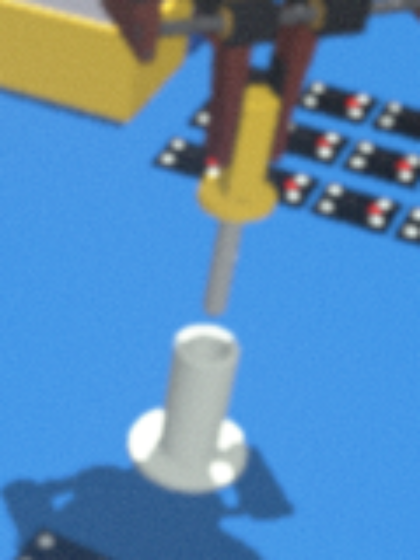

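```bash
python3 - <<'E'
from h import *
from scipy.optimize import least_squares
S=vision.read_camera("scene");D=vision.read_camera("side")
b=lambda u,v:(230+(u-1)/2.727,110+(v-1)/2.727)
a=lambda u,v:(200+(u-1)/3.3,150+(v-1)/3.3)
for nm,c,e0 in(("side",D,(*b(121,328),*b(314,483))),("scene",S,(*a(494,152),*a(667,270)))):
    def g(v):
        q=np.array([proj(c,p) for p in cyl(*v,.062,.064,.064)]);return np.r_[q.min(0),q.max(0)]-np.array(e0)
    r=least_squares(g,[.575,.19]);print(nm,r.x.round(4),r.fun.round(1))
for p in((216,401),(254,402),(190,427),(230,431),(267,432),(252,458),(207,456),(173,465)):print("D",at_z(D,b(*p),.02)[:2].round(3))
for p in((537,232),(570,223),(560,248),(518,240),(619,235),(593,250),(628,257)):print("S",at_z(S,a(*p),.02)[:2].round(3))
E
```

```text
side [0.5803 0.1897] [ 0.9  0.9 -0.9 -0.6]
scene [0.5792 0.1911] [ 0.1  0.4 -0.1 -0.3]
D [0.601 0.163]
D [0.578 0.149]
D [0.604 0.191]
D [0.579 0.179]
D [0.557 0.167]
D [0.554 0.19 ]
D [0.581 0.205]
D [0.596 0.223]
S [0.554 0.167]
S [0.547 0.194]
S [0.573 0.181]
S [0.561 0.151]
S [0.565 0.228]
S [0.578 0.205]
S [0.589 0.229]
```

Call:
drive_tool(
  moves=[
    [20,37,0,0,0,0,15],
    [22,40,0,0,0,0,15],
    [22,40,0,0,0,0,15],
    [22,40,0,0,0,0,15],
    [22,40,0,0,0,0,15],
  ],
)

```text
t: 5.2
ee_pos: [0.577, 0.0724, 0.2132]
tcp_rot: [-0.003, 0.403, 0.915, -0.003]
contact_force: [0.5, 0.6, -1.0]
width: 0.0202
```

Call:
drive_tool(
  moves=[
    [22,40,0,0,0,0,15],
    [22,38,0,0,0,0,15],
    [15,25,0,0,0,0,15],
    [0,0,0,0,0,0,15],
    [0,0,0,0,0,0,15],
  ],
)

```text
t: 5.7
ee_pos: [0.6094, 0.1982, 0.2007]
tcp_rot: [-0.01, 0.398, 0.917, -0.006]
contact_force: [0.3, -0.8, -2.1]
width: 0.0197
```

```bash
python3 - <<'E'
from h import *
o=get_obs();r=rot();print(o["t"],o["ee_pos"],r.round(3).tolist(),totool(np.array([.6195,.2035,.2])-o["ee_pos"]),o["width"])
c=vision.read_camera("wrist");f=c["frame"].copy()
for p in cyl(.5795,.1905,.059,.064,.064): cv2.circle(f,tuple(int(v) for v in wproj(c,p).round()),1,(255,0,255),-1)
a=f[60:400,120:520]
c=vision.read_camera("scene");b=cv2.resize(c["frame"][120:290,300:500],(400,340))
cv2.imwrite("pics/w3.png",np.hstack([a,b])[:,:,::-1])
E
```

```text
5.7 [0.60940505 0.19821891 0.20065608] [[-0.683, 0.73, -0.023], [0.73, 0.683, -0.003], [0.013, -0.019, -1.0]] [-3.04941601 10.98925314  0.40697816] 0.019740647705673624
```

View pics/w3.png

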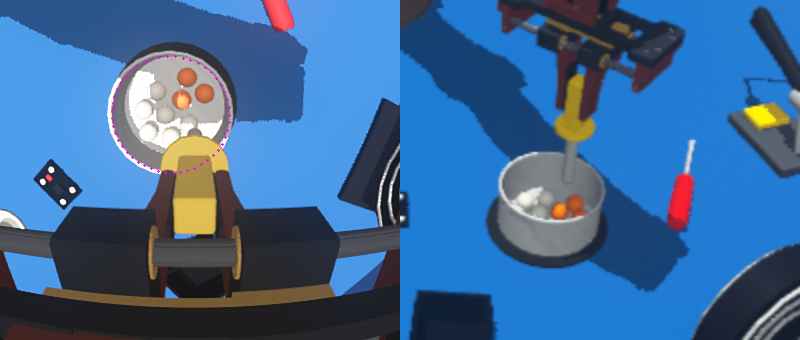

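```bash
cat >> h.py <<'E'
C=np.array([.5795,.1905,0])
Rg=R.from_quat([.395,.918,.003,.007]);ax=Rg.inv().apply([0,0,-1.])
def plan(ts,L=.108):
    o=get_obs();q=o["tcp_rot"];Rc=R.from_quat([q[1],q[2],q[3],q[0]])
    tip=o["ee_pos"]+L*Rc.apply(ax)
    err=np.cross(Rc.apply(ax),[0,0,-1.]);rv=Rc.inv().apply(err)
    print("t",round(o["t"],2),"tip rel mm",((tip-C)*1000).round(1),"tilt",np.linalg.norm(err).round(3),"fixrot",rv.round(3),"F",np.round(o["contact_force"],1),"w",round(o["width"],4))
    Rt=R.from_rotvec(err)*Rc; p=o["ee_pos"]
    for i,t in enumerate(ts):
        n=C+np.array(t)/1000-L*Rt.apply(ax)
        print("->",t,((Rc if i==0 else Rt).inv().apply(n-p)*1000).round(1)); p=n
E
python3 - <<'E'
from h import *
plan([(40,13,75),(40,13,60),(40,13,30),(40,13,16)])
E
```

```text
t 5.8 tip rel mm [25.9  6.5 93.4] tilt 0.038 fixrot [-0.029 -0.024  0.   ] F [ 0.4 -0.5 -0.1] w 0.0197
-> (40, 13, 75) [-2.6 11.9 18. ]
-> (40, 13, 60) [ 0.2 -0.2 15. ]
-> (40, 13, 30) [ 0.3 -0.3 30. ]
-> (40, 13, 16) [ 0.1 -0.2 14. ]
```

Call:
drive_tool(
  moves=[
    [-2.5,12,14,-0.029,-0.024,0,15],
    [0,0,0,0,0,0,15],
    [0,0,0,0,0,0,15],
  ],
)

```text
t: 6.1
ee_pos: [0.6199, 0.1982, 0.1869]
tcp_rot: [0.008, 0.401, 0.916, 0.002]
contact_force: [0.3, 0.2, -0.6]
width: 0.0197
```

```bash
python3 - <<'E'
from h import *
plan([(40,13,65),(40,13,40),(40,13,16)])
E
```

```text
t 6.1 tip rel mm [40.4  7.4 78.9] tilt 0.003 fixrot [-0.002  0.002  0.   ] F [ 0.3  0.2 -0.6] w 0.0197
-> (40, 13, 65) [ 4.4  3.2 13.8]
-> (40, 13, 40) [ 0.3 -0.3 25. ]
-> (40, 13, 16) [ 0.3 -0.3 24. ]
```

Call:
drive_tool(
  moves=[
    [4.5,3,14,0,0,0,15],
    [0,0,22,0,0,0,15],
    [0,0,10,0,0,0,15],
    [0,0,0,0,0,0,15],
  ],
)

```text
t: 6.5
ee_pos: [0.6202, 0.2012, 0.14]
tcp_rot: [0.008, 0.403, 0.915, 0.002]
contact_force: [-0.5, 0.4, -0.1]
width: 0.0199
```

```bash
python3 - <<'E'
from h import *
plan([(40,13,30),(40,13,16)])
E
```

```text
t 6.5 tip rel mm [40.7 10.3 32. ] tilt 0.003 fixrot [-0.002  0.003  0.   ] F [-0.5  0.4 -0.1] w 0.0199
-> (40, 13, 30) [2.2 1.1 2. ]
-> (40, 13, 16) [ 0.1 -0.2 14. ]
```

Call:
drive_tool(
  moves=[
    [2,1,8,0,0,0,15],
    [0,0,7.5,0,0,0,15],
    [0,0,0,0,0,0,15],
  ],
)

```text
t: 6.8
ee_pos: [0.6201, 0.2036, 0.1242]
tcp_rot: [0.008, 0.403, 0.915, 0.002]
contact_force: [-0.8, 0.1, -1.0]
width: 0.0199
```

```bash
python3 - <<'E'
from h import *
plan([(34,18,16),(26,24,16),(16,29,16),(4,32,16),(-6,31,16)])
E
```

```text
t 6.8 tip rel mm [40.8 12.8 16.2] tilt 0.003 fixrot [-0.001  0.003  0.   ] F [-0.8  0.1 -1. ] w 0.0199
-> (34, 18, 16) [ 8.1 -1.6  0.1]
-> (26, 24, 16) [ 9.8 -1.9 -0.1]
-> (16, 29, 16) [10.4 -4.  -0.2]
-> (4, 32, 16) [10.3 -6.8 -0.2]
-> (-6, 31, 16) [ 6.  -8.1 -0.2]
```

Call:
drive_tool(
  moves=[
    [8,-1.5,0,0,0,0,15],
    [10,-2,0,0,0,0,15],
    [10,-4,0,0,0,0,15],
    [10,-7,0,0,0,0,15],
    [6,-8,0,0,0,0,15],
  ],
)

```text
t: 7.3
ee_pos: [0.5717, 0.221, 0.1244]
tcp_rot: [0.01, 0.404, 0.915, 0.001]
contact_force: [-0.1, -1.5, 0.2]
width: 0.0196
```

```bash
python3 - <<'E'
from h import *
plan([(-6,32,16),(-16,27,16),(-24,20,16),(-30,10,16),(-31,0,16)])
E
```

```text
t 7.3 tip rel mm [-7.5 30.  16.4] tilt 0.006 fixrot [-0.001  0.006  0.   ] F [-0.1 -1.5  0.2] w 0.0196
-> (-6, 32, 16) [-0.1  2.4  0.4]
-> (-16, 27, 16) [  3.  -10.8  -0.2]
-> (-24, 20, 16) [  0.2 -10.6  -0.1]
-> (-30, 10, 16) [ -3.3 -11.2  -0.1]
-> (-31, 0, 16) [-6.7 -7.5 -0. ]
```

Call:
drive_tool(
  moves=[
    [3,-8,0,0,0.004,0,15],
    [0,-11,0,0,0,0,15],
    [-3.5,-11,0,0,0,0,15],
    [-7,-8,0,0,0,0,15],
    [-9,-6,0,0,0,0,15],
  ],
)

```text
t: 7.8
ee_pos: [0.5465, 0.1788, 0.1254]
tcp_rot: [0.008, 0.402, 0.916, 0.004]
contact_force: [-0.1, 0.4, -1.0]
width: 0.0198
```

```bash
python3 - <<'E'
from h import *
plan([(-26,-17,16),(-17,-26,16),(-6,-31,16),(6,-31,16),(17,-26,16)])
E
```

```text
t 7.8 tip rel mm [-32.8 -11.6  17.4] tilt 0.002 fixrot [ 0.002  0.    -0.   ] F [-0.1  0.4 -1. ] w 0.0198
-> (-26, -17, 16) [-8.6  1.6  1.5]
-> (-17, -26, 16) [-12.7   0.5   0.1]
-> (-6, -31, 16) [-11.1   4.7   0.2]
-> (6, -31, 16) [-8.1  8.8  0.2]
-> (17, -26, 16) [-3.8 11.5  0.2]
```

Call:
drive_tool(
  moves=[
    [-8.5,1.5,2,0,0,0,15],
    [-12.5,0.5,0,0,0,0,15],
    [-11,4.5,0,0,0,0,15],
    [-8,9,0,0,0,0,15],
    [-4,11.5,0,0,0,0,15],
  ],
)

```text
t: 8.3
ee_pos: [0.5982, 0.1644, 0.124]
tcp_rot: [0.005, 0.403, 0.915, 0.006]
contact_force: [-1.2, -0.5, 2.5]
width: 0.0199
```

```bash
python3 - <<'E'
from h import *
plan([(25,-19,15.5),(30,-9,15.5),(31,3,15.5),(27,15,15.5),(18,25,15.5)])
E
```

```text
t 8.3 tip rel mm [ 18.5 -25.3  16. ] tilt 0.007 fixrot [ 0.004 -0.006 -0.   ] F [-1.2 -0.5  2.5] w 0.0199
-> (25, -19, 15.5) [1.  9.5 0.6]
-> (30, -9, 15.5) [ 4.  10.4  0.1]
-> (31, 3, 15.5) [8.2 8.8 0. ]
-> (27, 15, 15.5) [11.6  5.1 -0.1]
-> (18, 25, 15.5) [13.5  0.1 -0.1]
```

Call:
drive_tool(
  moves=[
    [1,9.5,0.5,0.004,-0.006,0,15],
    [4,10,0,0,0,0,15],
    [8,9,0,0,0,0,15],
    [11.5,5,0,0,0,0,15],
    [13.5,0,0,0,0,0,15],
  ],
)

```text
t: 8.8
ee_pos: [0.6, 0.2152, 0.1208]
tcp_rot: [0.007, 0.405, 0.914, 0.001]
contact_force: [3.2, -1.9, -0.1]
width: 0.0196
```

```bash
python3 - <<'E'
from h import *
plan([(8,31,15.5),(-4,32,15.5),(-15,28,15.5),(-24,20,15.5),(-30,10,15.5)])
E
```

```text
t 8.8 tip rel mm [20.2 24.3 12.8] tilt 0.004 fixrot [-0.004  0.001  0.   ] F [ 3.2 -1.9 -0.1] w 0.0196
-> (8, 31, 15.5) [13.  -5.  -2.9]
-> (-4, 32, 15.5) [ 8.8 -8.2 -0.2]
-> (-15, 28, 15.5) [  4.4 -10.8  -0.2]
-> (-24, 20, 15.5) [  0.1 -12.   -0.1]
-> (-30, 10, 15.5) [ -3.4 -11.2  -0.1]
```

Call:
drive_tool(
  moves=[
    [13,-5,-3,0,0,0,15],
    [9,-8,0,0,0,0,15],
    [4.5,-11,0,0,0,0,15],
    [0,-12,0,0,0,0,15],
    [-3.5,-11,0,0,0,0,15],
  ],
)

```text
t: 9.3
ee_pos: [0.5468, 0.2029, 0.1258]
tcp_rot: [0.011, 0.403, 0.915, 0.003]
contact_force: [0.3, -0.9, -0.8]
width: 0.0199
```

```bash
python3 - <<'E'
from h import *
plan([(-31,0,15.5),(-29,-12,15.5),(-21,-23,15.5),(-10,-30,15.5),(2,-31,15.5)])
E
```

```text
t 9.3 tip rel mm [-31.9  12.1  17.8] tilt 0.008 fixrot [0.003 0.008 0.   ] F [ 0.3 -0.9 -0.8] w 0.0199
-> (-31, 0, 15.5) [-10.2  -7.2   2.4]
-> (-29, -12, 15.5) [-10.2  -6.6   0. ]
-> (-21, -23, 15.5) [-13.5  -1.5   0.1]
-> (-10, -30, 15.5) [-12.6   3.4   0.2]
-> (2, -31, 15.5) [-8.8  8.2  0.2]
```

Call:
drive_tool(
  moves=[
    [-10,-7,2.5,0.003,0.008,0,15],
    [-10,-6.5,0,0,0,0,15],
    [-13.5,-1.5,0,0,0,0,15],
    [-12.5,3.5,0,0,0,0,15],
    [-9,8,0,0,0,0,15],
  ],
)

```text
t: 9.8
ee_pos: [0.5796, 0.1556, 0.1238]
tcp_rot: [0.004, 0.403, 0.915, 0.003]
contact_force: [-3.7, 4.0, 0.3]
width: 0.0196
```

```bash
python3 - <<'E'
from h import *
plan([(14,-28,15.5),(24,-20,15.5),(30,-9,15.5),(31,3,15.5),(27,15,15.5)])
E
```

```text
t 9.8 tip rel mm [ -0.5 -34.7  15.8] tilt 0.006 fixrot [-0.003 -0.005 -0.   ] F [-3.7  4.   0.3] w 0.0196
-> (14, -28, 15.5) [-4.3 14.9  0.4]
-> (24, -20, 15.5) [-0.8 12.8  0.2]
-> (30, -9, 15.5) [ 4.1 11.9  0.1]
-> (31, 3, 15.5) [8.2 8.8 0. ]
-> (27, 15, 15.5) [11.6  5.1 -0.1]
```

Call:
drive_tool(
  moves=[
    [-4,15,0.5,-0.003,-0.005,0,15],
    [-1,13,0,0,0,0,15],
    [4,12,0,0,0,0,15],
    [8,9,0,0,0,0,15],
    [3,1,0,0,0,0,15],
  ],
)

```text
t: 10.3
ee_pos: [0.6118, 0.1959, 0.1201]
tcp_rot: [0.003, 0.405, 0.914, -0.001]
contact_force: [-0.8, -0.7, -0.9]
width: 0.0202
```

```bash
python3 - <<'E'
from h import *
plan([(27,15,15.5),(18,25,15.5),(8,31,15.5),(-4,32,15.5),(-15,28,15.5)])
a=vision.read_camera("scene");b=vision.read_camera("side")
A=cv2.resize(a["frame"][180:265,330:420],(400,378),interpolation=2);B=cv2.resize(b["frame"][215:325,255:370],(400,378),interpolation=2)
cv2.imwrite("pics/m.png",np.hstack([A,B])[:,:,::-1])
E
```

```text
t 10.3 tip rel mm [31.1  5.  12.1] tilt 0.012 fixrot [-0.011 -0.005  0.   ] F [-0.8 -0.7 -0.9] w 0.0202
-> (27, 15, 15.5) [10.7  2.5 -3.5]
-> (18, 25, 15.5) [13.5  0.1 -0.1]
-> (8, 31, 15.5) [11.2 -3.4 -0.2]
-> (-4, 32, 15.5) [ 8.8 -8.2 -0.2]
-> (-15, 28, 15.5) [  4.4 -10.8  -0.2]
```

View pics/m.png

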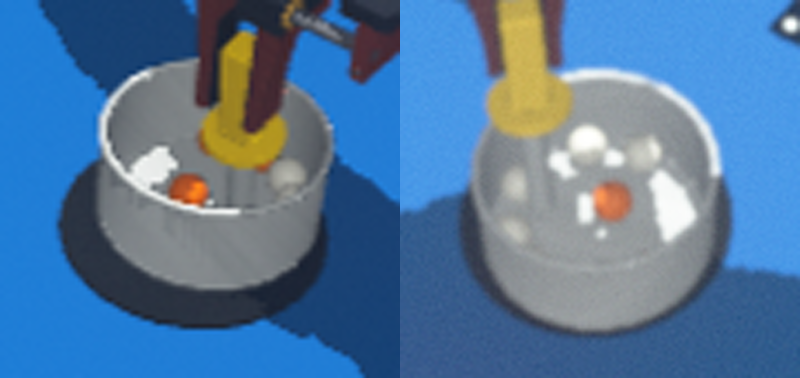

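Call:
drive_tool(
  moves=[
    [0,0,-20,-0.011,-0.005,0,15],
    [0,0,-35,0,0,0,15],
    [0,0,-35,0,0,0,15],
    [0,0,-10,0,0,0,15],
    [-25,-30,0,0,0,0,15],
  ],
)

```text
t: 10.9
ee_pos: [0.6073, 0.1596, 0.2293]
tcp_rot: [0.011, 0.403, 0.915, 0.007]
contact_force: [0.5, 0.7, -1.0]
width: 0.0198
```

Call:
drive_tool(
  moves=[
    [-22,-40,-5,0,0,0,15],
    [-22,-40,-5,0,0,0,15],
    [-22,-40,-5,0,0,0,15],
    [0,0,0,0,0,0,15],
    [0,0,0,0,0,0,15],
  ],
)

```text
t: 11.4
ee_pos: [0.5623, 0.017, 0.2476]
tcp_rot: [0.017, 0.407, 0.913, 0.008]
contact_force: [-0.2, 0.9, -1.1]
width: 0.0199
```

```bash
python3 - <<'E'
from h import *
plan([])
a=vision.read_camera("scene");b=vision.read_camera("side")
A=cv2.resize(a["frame"][180:265,330:420],(400,378),interpolation=2);B=cv2.resize(b["frame"][215:325,255:370],(400,378),interpolation=2)
cv2.imwrite("pics/m2.png",np.hstack([A,B])[:,:,::-1])
E
```

```text
t 11.4 tip rel mm [ -14.7 -173.3  139.7] tilt 0.023 fixrot [ 0.018  0.014 -0.   ] F [-0.2  0.9 -1.1] w 0.0199
```

View pics/m2.png

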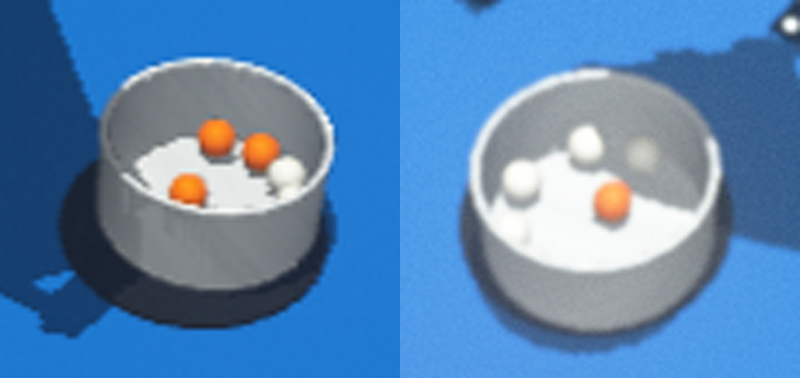

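```bash
python3 - <<'E'
from h import *
from scipy.optimize import least_squares
S=vision.read_camera("scene");D=vision.read_camera("side")
a=lambda u,v:(330+u/4.444-.4,180+v/4.447-.4)
b=lambda u,v:(255+u/3.478-.4,215+v/3.436-.4)
for nm,c,e0,r,z in(("side",D,(*b(70,70),*b(320,270)),.062,.064),("scene",S,(*a(100,58),*a(333,212)),.062,.064),("pad",S,(*a(58,328),*a(338,328)),.075,.004),):
    def g(v):
        q=np.array([proj(c,p) for p in cyl(*v,r,z,z)]);h=np.r_[q.min(0),q.max(0)]-np.array(e0)
        return h[[0,2,3]] if nm=="pad" else h
    R_=least_squares(g,[.575,.19]);print(nm,R_.x.round(4),R_.fun.round(1))
P=np.array([at_z(S,a(*p),.02)[:2] for p in((216,136),(260,151),(188,188))]);print(P.round(3))
print("side orange",at_z(D,b(212,201),.02).round(3))
print([np.linalg.norm(P[i]-P[j]).round(4) for i,j in((0,1),(0,2),(1,2))])
E
```

```text
side [0.5714 0.1991] [ 1.   0.9 -1.  -0.5]
scene [0.5671 0.2004] [ 0.4  0.2 -0.4 -0.1]
pad [0.5801 0.1925] [ 1.1 -1.1  0.1]
[[0.523 0.214]
 [0.538 0.237]
 [0.564 0.189]]
side orange [0.57  0.188 0.02 ]
[np.float64(0.027), np.float64(0.0478), np.float64(0.0535)]
```

```bash
python3 - <<'E'
from h import *
plan([(-32,-212,135),(-50,-250,130),(-60,-290,125),(-67.5,-328.5,120)])
E
```

```text
t 11.6 tip rel mm [ -14.7 -171.   138.7] tilt 0.021 fixrot [ 0.017  0.013 -0.   ] F [ 0.4  0.  -0.5] w 0.0199
-> (-32, -212, 135) [-20.1 -38.6   3.1]
-> (-50, -250, 130) [-16.  -38.9   4.7]
-> (-60, -290, 125) [-22.9 -34.3   4.9]
-> (-67.5, -328.5, 120) [-23.4 -31.5   4.9]
```

Call:
drive_tool(
  moves=[
    [-20,-38,3,0.017,0.013,0,15],
    [-18,-38,0,0,0,0,15],
    [-23,-34,0,0,0,0,15],
    [-20,-28,0,0,0,0,15],
    [0,0,0,0,0,0,15],
  ],
)

```text
t: 12.1
ee_pos: [0.5168, -0.1295, 0.2403]
tcp_rot: [0.005, 0.398, 0.918, 0.004]
contact_force: [0.6, 0.7, -1.0]
width: 0.0195
```

```bash
python3 - <<'E'
from h import *
plan([(-68.5,-328.5,120),(-68.5,-328.5,105)])
E
```

```text
t 12.1 tip rel mm [ -63.  -319.7  132.3] tilt 0.004 fixrot [ 0.    -0.004 -0.   ] F [ 0.6  0.7 -1. ] w 0.0195
-> (-68.5, -328.5, 120) [ -2.2 -10.2  12.2]
-> (-68.5, -328.5, 105) [ 0.2 -0.2 15. ]
```

Call:
drive_tool(
  moves=[
    [-2,-10,12,0,-0.004,0,15],
    [0,0,12,0,0,0,15],
    [0,0,0,0,0,0,15],
    [0,0,0,0,0,0,15],
  ],
)

```text
t: 12.5
ee_pos: [0.5136, -0.1328, 0.2144]
tcp_rot: [0.007, 0.395, 0.919, 0.004]
contact_force: [0.2, -0.3, -0.2]
width: 0.0198
```

```bash
python3 - <<'E'
from h import *
plan([(-68.5,-328.5,105),(-68.5,-328.5,70)])
o=get_obs();q=o["tcp_rot"];tip=o["ee_pos"]+.108*R.from_quat([q[1],q[2],q[3],q[0]]).apply(ax)
out=[]
for n in("scene","side"):
    c=vision.read_camera(n);f=cv2.resize(c["frame"],None,fx=5,fy=5,interpolation=2)
    dot=lambda p,col:cv2.circle(f,tuple(int(v) for v in (proj(c,p)*5+2).round()),2,col,-1)
    dot(tip,(255,0,0))
    for p in cyl(.511,-.138,.02,.09,.09):dot(p,(255,0,255))
    u=(proj(c,(.511,-.138,.1))*5).astype(int);out.append(f[u[1]-280:u[1]+150,u[0]-190:u[0]+190])
cv2.imwrite("pics/st.png",np.hstack(out)[:,:,::-1])
E
```

```text
t 12.5 tip rel mm [ -65.9 -323.   106.4] tilt 0.002 fixrot [ 0.002 -0.002 -0.   ] F [ 0.2 -0.3 -0.2] w 0.0198
-> (-68.5, -328.5, 105) [-2.  -5.5  1.3]
-> (-68.5, -328.5, 70) [ 0.4 -0.4 35. ]
```

View pics/st.png

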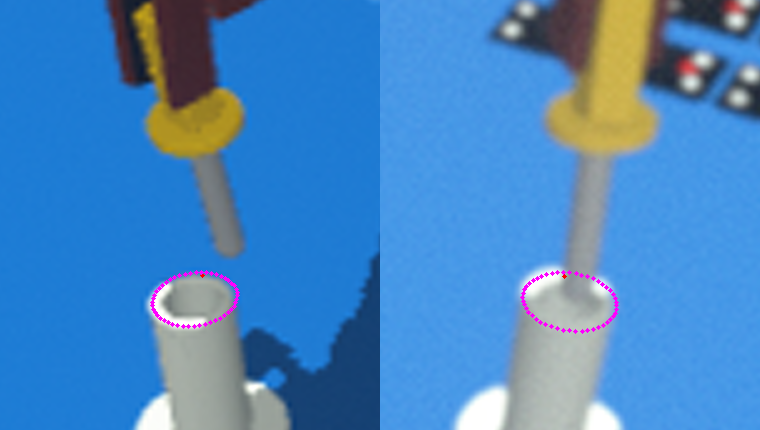

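```bash
python3 - <<'E'
from h import *
S=vision.read_camera("scene");D=vision.read_camera("side")
def inv(c,p,i):
    u=(proj(c,(.511,-.138,.1))*5).astype(int);return ((p[0]-380*i+u[0]-190-2)/5,(p[1]+u[1]-280-2)/5)
for n,s,d in(("tip",(231,253),(583,296)),("collar",(195,124),(601,122))):
    a,b=inv(S,s,0),inv(D,d,1);X=tri([S,D],[a,b]);print(n,X.round(4),(proj(S,X)-a).round(1),(proj(D,X)-b).round(1))
    if n=="tip":T=X
    else: Q=X
v=T-Q;L=np.linalg.norm(v);v/=L;print(L,v.round(3))
o=get_obs();q=o["tcp_rot"];Rc=R.from_quat([q[1],q[2],q[3],q[0]]);print("axis in tool",Rc.inv().apply(v).round(3),"was",ax.round(3),"tcp->tip tool",Rc.inv().apply(T-o["ee_pos"]).round(4))
E
```

```text
tip [ 0.5009 -0.1194  0.109 ] [-0.3 -0.3] [-0.3  0.3]
collar [ 0.5087 -0.1258  0.1897] [-0.1 -0.1] [-0.1  0.1]
0.08136886061016929 [-0.096  0.079 -0.992]
axis in tool [ 0.133 -0.028  0.991] was [ 0.01  -0.011  1.   ] tcp->tip tool [ 0.02   -0.0008  0.1058]
```

```bash
cat >> h.py <<'E'
ax=np.array([.133,-.012,.991]);off=np.array([.020,-.0008,.1058])
def plan(ts):
    o=get_obs();q=o["tcp_rot"];Rc=R.from_quat([q[1],q[2],q[3],q[0]])
    tip=o["ee_pos"]+Rc.apply(off)
    err=np.cross(Rc.apply(ax),[0,0,-1.]);rv=Rc.inv().apply(err)
    print("t",round(o["t"],2),"tip rel mm",((tip-C)*1000).round(1),"fixrot",rv.round(3),"F",np.round(o["contact_force"],1),"w",round(o["width"],4))
    Rt=R.from_rotvec(err)*Rc; p=o["ee_pos"]
    for i,t in enumerate(ts):
        n=C+np.array(t)/1000-Rt.apply(off)
        print("->",t,((Rc if i==0 else Rt).inv().apply(n-p)*1000).round(1)); p=n
E
python3 - <<'E'
from h import *
plan([(-78,-309.5,130),(35,-60,120)])
E
```

```text
t 12.7 tip rel mm [ -78.6 -309.9  109. ] fixrot [ 0.001 -0.123 -0.002] F [-0.   0.6 -0.5] w 0.0199
-> (-78, -309.5, 130) [ 12.8   1.1 -22.7]
-> (35, -60, 120) [103.9 253.6  -0.7]
```

Call:
drive_tool(
  moves=[
    [0,0,-20,0,0,0,15],
    [18,35,0,0,0,0,15],
    [20,40,0,0,0,0,15],
    [20,40,0,0,0,0,15],
    [20,40,0,0,0,0,15],
  ],
  force=60,
)

```text
t: 13.2
ee_pos: [0.5745, 0.0265, 0.2394]
tcp_rot: [0.01, 0.402, 0.916, 0.003]
contact_force: [0.7, -0.6, 0.2]
width: 0.0198
```

```bash
python3 - <<'E'
from h import *
plan([(35,-60,125)])
E
```

```text
t 13.2 tip rel mm [ -17.  -150.   133.4] fixrot [ 0.002 -0.118 -0.002] F [ 0.7 -0.6  0.2] w 0.0198
-> (35, -60, 125) [43.7 99.3  7.6]
```

Call:
drive_tool(
  moves=[
    [14,34,2,0,-0.06,0,15],
    [15,34,2,0,-0.058,0,15],
    [14,30,2,0,0,0,15],
    [0,0,0,0,0,0,15],
    [0,0,0,0,0,0,15],
  ],
)

```text
t: 13.7
ee_pos: [0.6209, 0.1385, 0.2332]
tcp_rot: [0.067, 0.397, 0.915, -0.018]
contact_force: [-1.0, -0.8, 0.1]
width: 0.0195
```

```bash
python3 - <<'E'
from h import *
plan([(35,5,110)])
c=vision.read_camera("wrist");f=c["frame"];u=wproj(c,C+[-.01,.009,.02]).astype(int);print(u)
x0=int(np.clip(u[0]-110,0,420));y0=int(np.clip(u[1]-110,0,180));print(x0,y0)
g=cv2.resize(f[y0:y0+220,x0:x0+220],(600,600),interpolation=2)
for dx,dy in((0,0),(25,0),(0,25),(-25,0),(0,-25)):
    p=(wproj(c,C+[dx/1000,dy/1000,.009])-[x0,y0])*600/220; cv2.drawMarker(g,tuple(int(v) for v in p),(255,0,0) if dx>0 else (0,0,255),1,12,2)
for p in cyl(C[0]-.0105,C[1]+.009,.062,.064,.064):cv2.circle(g,tuple(int(v) for v in (wproj(c,p)-[x0,y0])*600/220),2,(255,0,255),-1)
for p in cyl(C[0],C[1],.075,.004,.004):cv2.circle(g,tuple(int(v) for v in (wproj(c,p)-[x0,y0])*600/220),2,(0,255,0),-1)
cv2.imwrite("pics/w5.png",g[:,:,::-1])
np.save("w5.npy",np.array([x0,y0]))
import pickle;pickle.dump(dict(intrinsics=c["intrinsics"],extrinsics=c["extrinsics"]),open("w5.pkl","wb"))
E
```

```text
t 13.7 tip rel mm [ 38.7 -47.1 125.6] fixrot [ 0.009  0.003 -0.001] F [-1.  -0.8  0.1] w 0.0195
-> (35, 5, 110) [42.1 33.5 10.7]
[314  84]
204 0
```

View pics/w5.png

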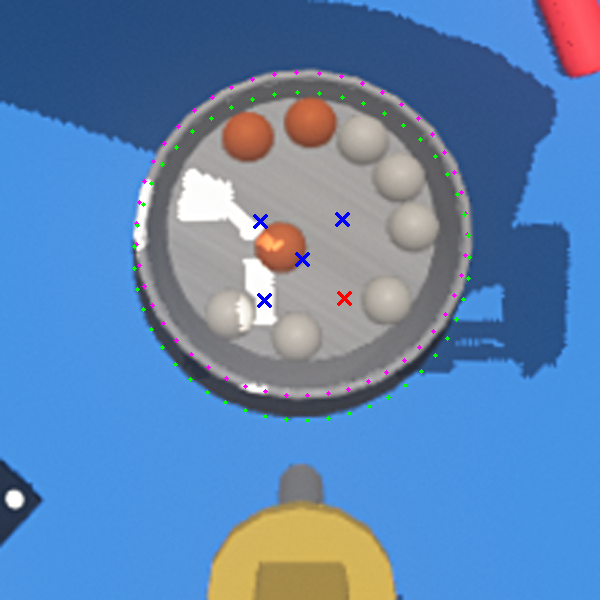

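```bash
python3 - <<'E'
from h import *
plan([(23,-5,95),(23,-5,80)])
E
```

```text
t 13.75 tip rel mm [ 38.6 -46.9 125.6] fixrot [ 0.009  0.003 -0.001] F [-0.4  0.8 -1.3] w 0.02
-> (23, -5, 95) [44.8 17.6 25.1]
-> (23, -5, 80) [ 2.  -0.2 14.9]
```

Call:
drive_tool(
  moves=[
    [22,9,12,0.009,0.003,0,15],
    [22,9,12,0,0,0,15],
    [0,0,5,0,0,0,15],
    [0,0,0,0,0,0,15],
  ],
)

```text
t: 14.15
ee_pos: [0.6085, 0.1736, 0.1999]
tcp_rot: [0.065, 0.402, 0.913, -0.022]
contact_force: [-0.3, -0.4, -0.9]
width: 0.0197
```

```bash
python3 - <<'E'
from h import *
plan([(23,-5,75),(23,-5,45)])
E
```

```text
t 14.15 tip rel mm [ 25.7 -12.5  92.4] fixrot [ 0.001  0.003 -0.   ] F [-0.3 -0.4 -0.9] w 0.0197
-> (23, -5, 75) [ 9.4  2.9 16.3]
-> (23, -5, 45) [ 4.  -0.4 29.7]
```

Call:
drive_tool(
  moves=[
    [10,4,16,0,0.003,0,15],
    [4,-0.5,25,0,0,0,15],
    [0,0,0,0,0,0,15],
  ],
)

```text
t: 14.45
ee_pos: [0.6075, 0.1787, 0.157]
tcp_rot: [0.065, 0.405, 0.912, -0.021]
contact_force: [-0.2, -0.7, -1.6]
width: 0.0197
```

```bash
python3 - <<'E'
from h import *
plan([(23,-5,35),(23,-5,16)])
E
```

```text
t 14.45 tip rel mm [24.9 -7.1 49.4] fixrot [ 0.003  0.002 -0.   ] F [-0.2 -0.7 -1.6] w 0.0197
-> (23, -5, 35) [ 4.6  0.1 13.9]
-> (23, -5, 16) [ 2.5 -0.2 18.8]
```

Call:
drive_tool(
  moves=[
    [3.5,0,14,0.002,0.002,0,15],
    [2.5,0,10,0,0,0,15],
    [1,0,9,0,0,0,15],
    [0,0,0,0,0,0,15],
  ],
)

```text
t: 14.85
ee_pos: [0.6072, 0.1798, 0.1218]
tcp_rot: [0.064, 0.406, 0.912, -0.021]
contact_force: [-0.1, 0.5, -1.4]
width: 0.0198
```

```bash
python3 - <<'E'
from h import *
plan([(24,4,16),(21,13,16),(14,20,16),(5,25,16),(-5,26,16)])
E
```

```text
t 14.85 tip rel mm [24.4 -6.  14.3] fixrot [ 0.002  0.    -0.   ] F [-0.1  0.5 -1.4] w 0.0198
-> (24, 4, 16) [ 7.3  6.6 -2.6]
-> (21, 13, 16) [ 8.6  3.8 -1.1]
-> (14, 20, 16) [ 9.8 -0.5 -1.3]
-> (5, 25, 16) [ 9.6 -3.3 -1.3]
-> (-5, 26, 16) [ 7.4 -6.8 -1.1]
```

Call:
drive_tool(
  moves=[
    [7.5,6.5,-2.5,0.002,0,0,15],
    [8.5,4,-1,0,0,0,15],
    [10,-0.5,-1,0,0,0,15],
    [9.5,-3.5,-1,0,0,0,15],
    [7.5,-7,-1,0,0,0,15],
  ],
)

```text
t: 15.35
ee_pos: [0.5765, 0.2158, 0.1236]
tcp_rot: [0.064, 0.406, 0.912, -0.021]
contact_force: [-0.3, 0.0, 0.9]
width: 0.0196
```

```bash
python3 - <<'E'
from h import *
plan([(-12,24,15.5),(-20,17,15.5),(-26,8,15.5),(-27,-2,15.5),(-23,-12,15.5)])
E
```

```text
t 15.35 tip rel mm [-6.4 30.  16.1] fixrot [ 0.002  0.    -0.   ] F [-0.3  0.   0.9] w 0.0196
-> (-12, 24, 15.5) [-0.6 -8.   0.6]
-> (-20, 17, 15.5) [  0.1 -10.6  -0.1]
-> (-26, 8, 15.5) [ -2.7 -10.5   0.2]
-> (-27, -2, 15.5) [-6.7 -7.4  0.8]
-> (-23, -12, 15.5) [-10.   -3.7   1.3]
```

Call:
drive_tool(
  moves=[
    [-0.5,-8,0.5,0.002,0,0,15],
    [0,-10.5,0,0,0,0,15],
    [-2.5,-10.5,0,0,0,0,15],
    [-6.5,-7.5,1,0,0,0,15],
    [-10,-3.5,1,0,0,0,15],
  ],
)

```text
t: 15.85
ee_pos: [0.5564, 0.1723, 0.1244]
tcp_rot: [0.064, 0.404, 0.912, -0.021]
contact_force: [-0.1, 0.2, -0.2]
width: 0.0199
```

```bash
python3 - <<'E'
from h import *
plan([(-15,-19,15.5),(-6,-25,15.5),(4,-26,15.5),(14,-22,15.5),(22,-14,15.5)])
E
```

```text
t 15.85 tip rel mm [-26.5 -13.6  16.8] fixrot [ 0.001  0.001 -0.   ] F [-0.1  0.2 -0.2] w 0.0199
-> (-15, -19, 15.5) [-11.6   4.9   3. ]
-> (-6, -25, 15.5) [-10.4   2.6   1.4]
-> (4, -26, 15.5) [-7.4  6.7  1.1]
-> (14, -22, 15.5) [-3.7 10.1  0.6]
-> (22, -14, 15.5) [ 0.6 11.3  0.1]
```

Call:
drive_tool(
  moves=[
    [-11.5,5,3,0,0,0,15],
    [-10.5,2.5,1.5,0,0,0,15],
    [-7.5,6.5,1,0,0,0,15],
    [-3.5,10,0.5,0,0,0,15],
    [0.5,11.5,0,0,0,0,15],
  ],
)

```text
t: 16.35
ee_pos: [0.6086, 0.1705, 0.1229]
tcp_rot: [0.062, 0.407, 0.911, -0.02]
contact_force: [-2.9, 2.3, 0.2]
width: 0.0197
```

```bash
python3 - <<'E'
from h import *
plan([(25,-4,15.5),(25,6,15.5),(20,15,15.5),(12,22,15.5),(2,26,15.5)])
E
```

```text
t 16.35 tip rel mm [ 25.5 -14.9  15.4] fixrot [ 0.002 -0.004 -0.   ] F [-2.9  2.3  0.2] w 0.0197
-> (25, -4, 15.5) [ 8.8  7.1 -1.2]
-> (25, 6, 15.5) [ 7.4  6.7 -0.9]
-> (20, 15, 15.5) [ 9.9  2.3 -1.3]
-> (12, 22, 15.5) [10.5 -1.3 -1.4]
-> (2, 26, 15.5) [ 9.6 -4.8 -1.3]
```

Call:
drive_tool(
  moves=[
    [6,9,-1,0,0,0,15],
    [6,9,-1,0,0,0,15],
    [8,2,-1,0,0,0,15],
    [11,0,-1.5,0,0,0,15],
    [10.5,-3,-1,0,0,0,15],
  ],
)

```text
t: 16.85
ee_pos: [0.5949, 0.2146, 0.1218]
tcp_rot: [0.063, 0.407, 0.911, -0.022]
contact_force: [-0.5, 0.8, -1.2]
width: 0.0195
```

```bash
python3 - <<'E'
from h import *
plan([(5,27,15.5),(-5,28,15.5),(-14,24,15.5),(-22,17,15.5),(-27,8,15.5)])
E
```

```text
t 16.85 tip rel mm [11.8 28.6 14.3] fixrot [-0.001 -0.     0.   ] F [-0.5  0.8 -1.2] w 0.0195
-> (5, 27, 15.5) [ 3.1 -6.3 -1.7]
-> (-5, 28, 15.5) [ 7.3 -6.8 -1.1]
-> (-14, 24, 15.5) [ 3.  -9.4 -0.5]
-> (-22, 17, 15.5) [  0.1 -10.6  -0.1]
-> (-27, 8, 15.5) [-3.3 -9.7  0.3]
```

Call:
drive_tool(
  moves=[
    [5,-8,-1.5,0,0,0,15],
    [5,-8,-1,0,0,0,15],
    [2,-10,-0.5,0,0,0,15],
    [0,-10.5,0,0,0,0,15],
    [-4,-8,0.5,0,0,0,15],
  ],
)

```text
t: 17.35
ee_pos: [0.5515, 0.1924, 0.124]
tcp_rot: [0.064, 0.405, 0.912, -0.021]
contact_force: [3.2, 0.3, -0.9]
width: 0.0196
```

```bash
python3 - <<'E'
from h import *
plan([(-27,-5,15.5),(-21,-15,15.5),(-12,-22,15.5),(-2,-26,15.5),(9,-25,15.5)])
E
```

```text
t 17.35 tip rel mm [-31.3   6.7  16.5] fixrot [ 0.002 -0.    -0.   ] F [ 3.2  0.3 -0.9] w 0.0196
-> (-27, -5, 15.5) [-11.3  -4.4   2.4]
-> (-21, -15, 15.5) [-11.3  -2.3   1.5]
-> (-12, -22, 15.5) [-11.1   2.    1.5]
-> (-2, -26, 15.5) [-9.6  4.7  1.3]
-> (9, -25, 15.5) [-6.6  8.8  1. ]
```

Call:
drive_tool(
  moves=[
    [-11,-4.5,2.5,0,0,0,15],
    [-12,-3,1.5,0,0,0,15],
    [-11.5,1.5,1.5,0,0,0,15],
    [-10,5,1.5,0,0,0,15],
    [-6,9,1,0,0,0,15],
  ],
)

```text
t: 17.85
ee_pos: [0.5941, 0.1537, 0.1233]
tcp_rot: [0.063, 0.407, 0.911, -0.021]
contact_force: [-4.7, 6.0, 1.2]
width: 0.0196
```

```bash
python3 - <<'E'
from h import *
plan([(19,-20,15.5),(27,-12,15.5),(30,-3,15.5),(30,3,15.5)])
E
```

```text
t 17.85 tip rel mm [ 11.2 -32.   15.8] fixrot [ 0.002 -0.001 -0.   ] F [-4.7  6.   1.2] w 0.0196
-> (19, -20, 15.5) [ 3.9 14.  -0. ]
-> (27, -12, 15.5) [ 0.6 11.3  0.1]
-> (30, -3, 15.5) [ 4.7  8.2 -0.5]
-> (30, 3, 15.5) [ 4.4  4.  -0.5]
```

Call:
drive_tool(
  moves=[
    [1,13,0,0,0,0,15],
    [-1,13,0,0,0,0,15],
    [2,10,-0.5,0,0,0,15],
    [4,4,-0.5,0,0,0,15],
    [0,0,0,0,0,0,15],
  ],
)

```text
t: 18.35
ee_pos: [0.623, 0.1878, 0.1215]
tcp_rot: [0.061, 0.407, 0.911, -0.021]
contact_force: [-0.0, -0.4, -0.3]
width: 0.0196
```

```bash
python3 - <<'E'
from h import *
plan([(36,2,15.5)])
o=get_obs();q=o["tcp_rot"];tip=o["ee_pos"]+R.from_quat([q[1],q[2],q[3],q[0]]).apply(off)
cs=[vision.read_camera(n) for n in("scene","side")]
for c in cs:print(proj(c,tip).round(1))
A=cv2.resize(cs[0]["frame"][180:265,330:420],(400,378),interpolation=2);B=cv2.resize(cs[1]["frame"][215:325,255:370],(400,378),interpolation=2)
cv2.imwrite("pics/m3.png",np.hstack([A,B])[:,:,::-1])
E
```

```text
t 18.35 tip rel mm [39.6  2.2 14. ] fixrot [-0.001 -0.005  0.   ] F [-0.  -0.4 -0.3] w 0.0196
-> (36, 2, 15.5) [ 2.6 -2.9 -1.9]
[377.9 239.4]
[292.7 265.4]
```

Call:
drive_tool(
  moves=[
    [-3,0,-20,0,0,0,15],
    [-4.5,0,-35,0,0,0,15],
    [-4.5,0,-35,0,0,0,15],
    [-2.5,0,-20,0,0,0,15],
    [-34,-34,0,0,0,0,15],
  ],
)

```text
t: 18.95
ee_pos: [0.6186, 0.1409, 0.2401]
tcp_rot: [0.061, 0.404, 0.912, -0.021]
contact_force: [2.0, -0.1, -0.9]
width: 0.0194
```

Call:
drive_tool(
  moves=[
    [0,0,0,0,0,0,15],
    [0,0,0,0,0,0,15],
  ],
)

```text
t: 19.15
ee_pos: [0.6202, 0.1312, 0.2431]
tcp_rot: [0.064, 0.409, 0.91, -0.022]
contact_force: [-0.0, 0.9, -1.5]
width: 0.0196
```

```bash
python3 - <<'E'
from h import *
plan([])
c=vision.read_camera("wrist");f=c["frame"]
x0,y0=204,0
u=wproj(c,C+[-.0,.0,.02]).astype(int);x0=int(np.clip(u[0]-110,0,420));y0=int(np.clip(u[1]-110,0,180))
g=cv2.resize(f[y0:y0+220,x0:x0+220],(600,600),interpolation=2)
w=lambda p:tuple(int(v) for v in (wproj(c,p)-[x0,y0])*600/220)
o=get_obs();q=o["tcp_rot"];tip=o["ee_pos"]+R.from_quat([q[1],q[2],q[3],q[0]]).apply(off)
cv2.drawMarker(g,w(tip),(255,0,0),1,12,2)
for p in cyl(C[0],C[1],.062,.064,.064):cv2.circle(g,w(p),2,(255,0,255),-1)
for p in cyl(C[0],C[1],.075,.004,.004):cv2.circle(g,w(p),2,(0,255,0),-1)
B=vision.read_camera("side");print(proj(B,tip))
cv2.imwrite("pics/w6.png",g[:,:,::-1])
print("orange hue blobs")
hs=cv2.cvtColor(f,cv2.COLOR_RGB2HSV);m=((hs[...,0]<13)&(hs[...,1]>150)&(hs[...,2]>90)).astype(np.uint8)
m[:y0]=0;n,l,s,ce=cv2.connectedComponentsWithStats(m)
for i in range(1,n):
    if s[i,4]>60:print(s[i],wat_z(c,ce[i],.02).round(4),(ce[i]-[x0,y0])*600/220)
E
```

```text
t 19.15 tip rel mm [ 37.4 -54.9 135.6] fixrot [0.    0.002 0.   ] F [-0.   0.9 -1.5] w 0.0196
[307.92165921 202.41866812]
orange hue blobs
[301  52  17  17 215] [0.5449 0.2105 0.02  ] [272.80338266 163.24312896]
[283  63  17  17 194] [0.5384 0.1873 0.02  ] [225.71696345 193.38331771]
[306  91  16  16 205] [0.5801 0.1788 0.02  ] [285.05986696 269.654102  ]
```

View pics/w6.png

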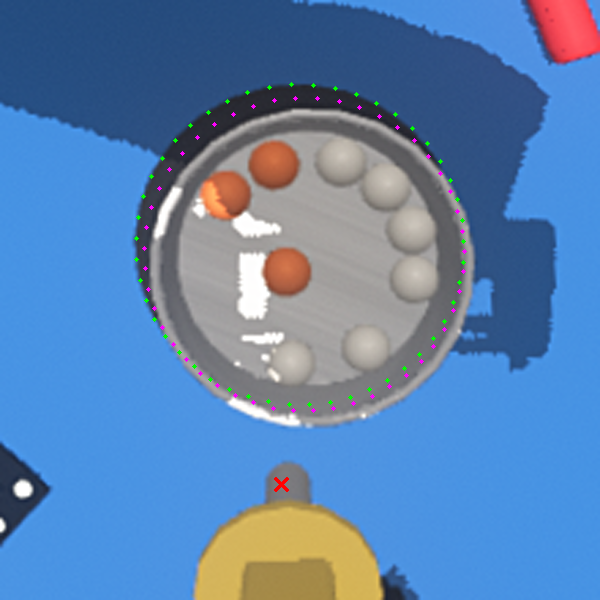

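```bash
python3 - <<'E'
from h import *
plan([(-68.5,-328.5,125)])
E
```

```text
t 19.25 tip rel mm [ 37.4 -56.  135. ] fixrot [-0.002  0.003  0.   ] F [ 0.8  0.2 -0.5] w 0.0194
-> (-68.5, -328.5, 125) [-131.6 -260.4   25.4]
```

Call:
drive_tool(
  moves=[
    [-18,-36,0,0,0,0,15],
    [-19,-40,-2,0,0,0,15],
    [-19,-40,-2,0,0,0,15],
    [-19,-40,-2,0,0,0,15],
    [-19,-40,-2,0,0,0,15],
  ],
)

```text
t: 19.75
ee_pos: [0.5333, -0.0661, 0.2574]
tcp_rot: [0.062, 0.403, 0.913, -0.023]
contact_force: [0.8, 0.9, -1.3]
width: 0.0197
```

```bash
python3 - <<'E'
from h import *
plan([(-68.5,-328.5,125)])
E
```

```text
t 19.75 tip rel mm [ -50.1 -252.1  149.8] fixrot [-0.003 -0.002  0.   ] F [ 0.8  0.9 -1.3] w 0.0197
-> (-68.5, -328.5, 125) [-40.2 -65.7  29.8]
```

Call:
drive_tool(
  moves=[
    [-20,-33,14,0,0,0,15],
    [-18,-28,14,-0.003,-0.002,0,15],
    [0,0,0,0,0,0,15],
    [0,0,0,0,0,0,15],
  ],
)

```text
t: 20.15
ee_pos: [0.5126, -0.1459, 0.2337]
tcp_rot: [0.064, 0.406, 0.911, -0.023]
contact_force: [-0.3, 0.6, -0.7]
width: 0.0197
```

```bash
python3 - <<'E'
from h import *
plan([(-68.5,-328.5,112)])
E
```

```text
t 20.15 tip rel mm [ -70.4 -332.1  126.2] fixrot [-0.002  0.002  0.   ] F [-0.3  0.6 -0.7] w 0.0197
-> (-68.5, -328.5, 112) [ 3.1  3.5 13.9]
```

Call:
drive_tool(
  moves=[
    [3,3.5,14,0,0,0,15],
    [0,0,0,0,0,0,15],
    [0,0,0,0,0,0,15],
  ],
)

```text
t: 20.45
ee_pos: [0.5159, -0.1395, 0.2196]
tcp_rot: [0.064, 0.404, 0.912, -0.023]
contact_force: [1.0, -0.3, -0.9]
width: 0.0197
```

```bash
python3 - <<'E'
from h import *
plan([(-68.5,-328.5,100),(-68.5,-328.5,80)])
o=get_obs();q=o["tcp_rot"];tip=o["ee_pos"]+R.from_quat([q[1],q[2],q[3],q[0]]).apply(off)
out=[]
for n in("scene","side"):
    c=vision.read_camera(n);f=cv2.resize(c["frame"],None,fx=5,fy=5,interpolation=2)
    dot=lambda p,col:cv2.circle(f,tuple(int(v) for v in (proj(c,p)*5+2).round()),3,col,-1)
    dot(tip,(255,0,0))
    for p in cyl(.511,-.138,.02,.09,.09):dot(p,(255,0,255))
    for p in cyl(tip[0],tip[1],.007,.1,.1)[::4]:pass
    u=(proj(c,(.511,-.138,.1))*5).astype(int);out.append(f[u[1]-280:u[1]+150,u[0]-190:u[0]+190])
cv2.imwrite("pics/st2.png",np.hstack(out)[:,:,::-1])
E
```

```text
t 20.45 tip rel mm [ -67.1 -325.7  112. ] fixrot [-0.002  0.002  0.   ] F [ 1.  -0.3 -0.9] w 0.0197
-> (-68.5, -328.5, 100) [ 0.3 -3.2 12.1]
-> (-68.5, -328.5, 80) [ 2.7 -0.2 19.8]
```

View pics/st2.png

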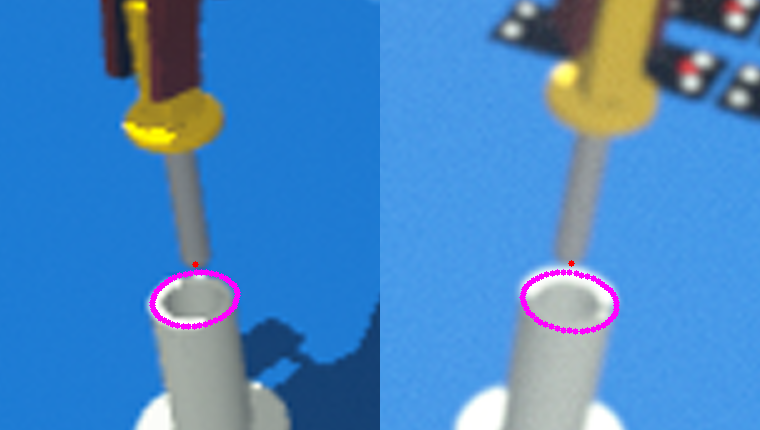

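Call:
drive_tool(
  moves=[
    [0.5,-3,10,-0.002,0.002,0,15],
    [1.5,0,10,0,0,0,15],
    [1.5,0,10,0,0,0,15],
    [0,0,0,0,0,0,15],
  ],
)

```text
t: 20.95
ee_pos: [0.5145, -0.1415, 0.1875]
tcp_rot: [0.064, 0.404, 0.912, -0.021]
contact_force: [-0.1, -0.8, -0.7]
width: 0.0196
```

```bash
python3 - <<'E'
from h import *
plan([(-68.5,-328.5,70),(-68.5,-328.5,40),(-68.5,-328.5,14)])
E
```

```text
t 20.95 tip rel mm [ -68.4 -327.4   80. ] fixrot [ 0.001  0.    -0.   ] F [-0.1 -0.8 -0.7] w 0.0196
-> (-68.5, -328.5, 70) [ 0.5 -0.8 10. ]
-> (-68.5, -328.5, 40) [ 4.  -0.4 29.7]
-> (-68.5, -328.5, 14) [ 3.5 -0.3 25.8]
```

Tip is 10 mm inside the tube with no force; continue.

Call:
drive_tool(
  moves=[
    [1,-1,12,0,0,0,15],
    [2,0,18,0,0,0,15],
    [2,0,18,0,0,0,15],
    [1.5,0,12,0,0,0,15],
    [0,0,0,0,0,0,15],
  ],
)

```text
t: 21.45
ee_pos: [0.5151, -0.1432, 0.1226]
tcp_rot: [0.064, 0.404, 0.912, -0.021]
contact_force: [-0.4, 0.4, -1.0]
width: 0.0196
```

```bash
python3 - <<'E'
from h import *
plan([(-68.5,-328.5,11)])
E
```

```text
t 21.45 tip rel mm [ -67.8 -329.1   15. ] fixrot [ 0.001  0.    -0.   ] F [-0.4  0.4 -1. ] w 0.0196
-> (-68.5, -328.5, 11) [ 1.4 -0.1  3.9]
```

Lower to the collar, gently, then open.

Call:
drive_tool(
  moves=[
    [0.5,0,3,0,0,0,15],
    [0,0,2,0,0,0,15],
    [0,0,0,0,0,0,15],
  ],
)

```text
t: 21.75
ee_pos: [0.5155, -0.1434, 0.1188]
tcp_rot: [0.064, 0.404, 0.912, -0.021]
contact_force: [0.4, 0.3, -0.5]
width: 0.0196
```

Call:
drive_tool(
  moves=[
    [0,0,0,0,0,0,35],
    [0,0,0,0,0,0,60],
    [0,0,0,0,0,0,60],
    [0,0,0,0,0,0,60],
    [0,0,0,0,0,0,60],
  ],
)

```text
t: 22.25
ee_pos: [0.517, -0.1437, 0.1205]
tcp_rot: [0.066, 0.404, 0.912, -0.021]
contact_force: [-0.0, 0.0, -0.3]
width: 0.0561
```

```bash
python3 - <<'E'
from h import *
plan([])
E
```

```text
t 22.25 tip rel mm [ -65.5 -329.7   12.9] fixrot [ 0.004  0.004 -0.   ] F [-0.   0.  -0.3] w 0.0561
```

Call:
drive_tool(
  moves=[
    [-2,0,-15,0,0,0,70],
    [-4,0,-30,0,0,0,80],
    [-5,0,-40,0,0,0,80],
    [-5,0,-40,0,0,0,80],
    [40,10,0,0,0,0,80],
  ],
)

```text
t: 22.75
ee_pos: [0.4958, -0.1111, 0.2447]
tcp_rot: [0.065, 0.406, 0.911, -0.021]
contact_force: [0.4, 0.2, 0.5]
width: 0.0804
```

Call:
drive_tool(
  moves=[
    [40,10,0,0,0,0,80],
    [40,10,0,0,0,0,80],
    [0,0,0,0,0,0,80],
  ],
)

```text
t: 23.05
ee_pos: [0.4556, -0.0334, 0.2354]
tcp_rot: [0.066, 0.406, 0.911, -0.02]
contact_force: [0.0, 0.6, 0.3]
width: 0.08
```

```bash
python3 - <<'E'
from h import *
print(get_obs()["t"],get_obs()["ee_pos"])
S=vision.read_camera("scene");D=vision.read_camera("side");cs=[S,D];ym=[]
win={"scene":(222,160,250,206),"side":(404,120,436,168)}
for n,c in zip(win,cs):
    y=yellow(c["frame"]);w=np.zeros_like(y);a=win[n];w[a[1]:a[3],a[0]:a[2]]=1;ym.append(y*w);print(n,ym[-1].sum())
for sel in([0],[0,1]):
    print("rod x,y,yaw,dz",*fit([cs[i] for i in sel],[ym[i] for i in sel],lambda v:[cyl(v[0],v[1],.022,.09+v[3],.096+v[3]),box(v[0],v[1],v[2],.01,.096+v[3],.156+v[3])],[.511,-.139,.78,0],[.01,.01,.2,.008]))
for n,z in(("board",.004),("housing",.024)):
    for c,k in zip(cs,("scene","side")):
        for r in vision.trace(k,n)[:1]: print(n,k,round(r["p"],2),at_z(c,r["xy"],z).round(3))
hs=cv2.cvtColor(S["frame"],cv2.COLOR_RGB2HSV);m=((hs[...,0]<14)&(hs[...,1]>170)&(hs[...,2]>120)).astype(np.uint8);m[:180]=0;m[265:]=0;m[:,:340]=0;m[:,412:]=0
n,l,s,ce=cv2.connectedComponentsWithStats(m)
for i in range(1,n):
    if s[i,4]>8:print(s[i],at_z(S,ce[i],.02).round(4))
A=cv2.resize(S["frame"][150:270,215:415],(760,456),interpolation=2)
B=cv2.resize(D["frame"][110:330,250:450],(400,440),interpolation=2)
cv2.imwrite("pics/fin.png",np.hstack([cv2.resize(A,(400,240)),cv2.resize(B,(400,440))[:240]] )[:,:,::-1]) if 0 else cv2.imwrite("pics/fin.png",np.hstack([cv2.copyMakeBorder(cv2.resize(A,(400,240)),0,200,0,0,0),B])[:,:,::-1])
E
```

```text
23.05 [ 0.45558614 -0.03342116  0.23538037]
scene 359.0
side 349.0
rod x,y,yaw,dz [ 5.10151794e-01 -1.38471123e-01  2.63172395e-01 -4.39978178e-04] 40.77647058823529
rod x,y,yaw,dz [ 5.12510452e-01 -1.38331810e-01  2.87955672e-01  2.68126167e-04] 158.2941176470588
board scene 0.82 [ 0.529 -0.003  0.004]
board side 0.88 [ 0.535 -0.004  0.004]
housing side 0.94 [0.751 0.056 0.024]
[365 211   8   8  33] [0.5386 0.1864 0.02  ]
[375 212   8   8  36] [0.545  0.2104 0.02  ]
[366 224   7   7  29] [0.583  0.1783 0.02  ]
```

```bash
python3 -c "
from rig import robot,get_obs
print(get_obs()['t'],get_obs()['width']);print(robot.job_done())"
```

```text
23.35 0.08025606441226191
the job is handed in; nothing more can be done
None
```

I stirred the pot, hung the rod back in its stand and handed the job in at 23.4 s of the 54 s allowed. No verdict is reported.

**Stirring:** The first two turns are not certain. The rod swung about 0.13 rad in the grip, which put the tip up to 20 mm from where I had computed it. I found this at the stand, measured the tip again, raised the grip to 60 N and did two more full anticlockwise turns from the far side. A later picture of the tip agreed with the corrected measurement.

**Last checks:**
- **Orange beads:** the farthest two are about 47 to 50 mm apart (wrist and scene cameras), against the 42 mm needed.
- **All nine beads:** all were in the pot in the wrist picture taken after the final stir. I did not confirm that again after hanging the rod.
- **Pot:** it stands upright about 7 mm from the pad's middle. It had been about 14 mm off after the first stir.
- **Rod:** it is upright in the stand, with the collar within about 0.5 mm of its original height. The gripper is open and clear of it.
- **Bystanders:** the board and housing measured within about 7 mm of where they were, which is within the measuring error. I did not measure the screwdriver again, but the arm never went near it.

**Not completed:** the closing picture could not be viewed because the 12-picture limit was reached. The end state rests on the numbers measured from the images.

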